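# Move a coated printing plate to the exposure unit with a plate lifter and start it

## Robot

A 6-joint arm with a two-finger parallel gripper is mounted at the origin on the work surface. World frame = base frame: x ahead of the robot, y to its left, z up, the work surface at z = 0. Lengths are in m, angles in degrees, forces in N, time in s.
With the tool pointing down it reaches from about 0.4 to 0.825 m from the base axis. Payload 7 kg.
Tool frame: the origin (TCP) lies where the fingers leave the gripper's body, on its centre line; the fingertips stand 66 mm ahead of it and the grasp point (between the pads) lies 47 mm ahead of it; z points along the fingers, y is the direction in which the jaws open and shut (so a half turn about z gives the same grasp; the last joint's range is limited). The gripper opens to 88 mm and grips with 3 to 60 N. Pads are 19 mm wide; open, the fingers measure 130 mm over their backs; the gripper's body (78 mm by 193 mm) begins 47 mm behind the grasp point.
Start: joints at [-59.066, 20.546, 0.682, 0, -70.136, -16.507], TCP at [0.168, -0.654, 0.292] pointing down, gripper open.
Joint ranges: [-176.03, 176.03], [-82.01, 121.73], [-58.28, 71.71], [-173.87, 95.51], [-174.79, -0.11], [-173.66, 173.66]. Speed limits (degrees/s): [136.94, 136.94, 172.46, 180, 180, 180].

## Interface

Orientations are given as [roll, pitch, yaw] about the fixed x, y, z axes, in that order (R = Rz(yaw) Ry(pitch) Rx(roll)).
In Python, from plant import get_obs, snapshot, close_job gives the robot as it stands.
- The arm moves only by the tool play_rows, never from a script. Its argument "series" is a list of rows, each a list of 5 numbers: the opening in per cent of the stroke, from 0 (shut) to 100 (fully open), then the shift along the tool's x, y, z in m, then the turn about the tool's z in degrees. In form: [[jaw, dx, dy, dz, spin], ...]. A call has 1 to 10 rows; each row is the pose to reach, as a shift and turn from the pose commanded when the call began, along the tool's axes at that moment; what a row does not reach only later rows make up. A row lasts 1/10 s, in which the tool goes at most 50 mm and 8.59 degrees, less where a joint would pass 70% of its speed; a pose out of reach is approached as far as the arm can. A call with a gripper value outside its range is refused whole. The fingers move at their own pace and stop on an object; the grip force is fixed at half the most. Time passes only in rows, so rows that repeat a pose let the fingers close. It gives the time, the measured TCP pose, the force and the opening at its end, in the units of the state.
- get_obs(): the state, without advancing time (a new reading comes with each control period).
- snapshot(name): name is "side" or "top" or "wrist"; returns a dict with "frame" (400x640x3 uint8, red, green, blue), "z_map" (400x640 float32, m along the optical axis (not along the pixel's ray), 0 where there is no reading), "mtx" (3x3 intrinsics, pixels), "camera_from_world" (4x4, takes a point from world to camera coordinates); the wrist camera has in their place "tool_from_camera" (4x4, takes a point from camera to tool coordinates, whose origin is the TCP and whose axes are the flange's). Camera axes: x right, y up, looking along -z (the intrinsics and any distortion apply to the point x, -y, -z); pixel columns grow to the right and rows downward; lengths in m; the calibration is good to about 2 mm. A picture is of the moment at which its call begins: read the wrist's pose just before it.
- close_job(): hands the job in, once; it reports no verdict.
The state is a dict: "clock": time; "joint_pos": joint angles; "qvel": joint speeds; "tau": joint torques, N m; "tool_pos": TCP position; "orientation": TCP orientation; "force": force on the tool from outside, world axes, zero at the start; "moment": the same for the moment, N m; "opening": finger opening in m.
Only numpy, scipy, OpenCV 4.12 (cv2) and the standard library are available. Lean on these libraries where they do the work, as an engineer would, in place of code of your own. Each camera call takes 0.05 s, during which the arm holds its last target.

## Task

Take the plate lifter by its wooden handle, slide its blade under the freshly coated printing plate on the wooden drying stand, carry the plate on the blade to the exposure unit, set it down flat on the two bed rails, square and centred between the corner marks, and draw the blade out. Lay the lifter back flat and lengthwise on the middle of its rubber mat and let go, then press the unit's long start bar fully down at its middle, so that both ends go down together, hold it about half a second and let it spring up. Only the lifter may touch the plate: do not drop or bang it, and leave the other things where they are.

Things in the scene. Friction and masses are not known exactly. Their poses are not given: they have to be found in the camera images.
- lifter_grip (a point): Plate lifter (wide flat spatula with raised handle, 0.20 kg): centre of its wooden handle, a bar 100 mm long (x), 20 wide (y), 28 high; 42 mm above the lifter's underside. Grip it across its width from above. x points along the handle to the blade tip, z up. The steel blade begins 45 mm and ends 165 mm ahead (+x) of this point.
- lifter_mid (a point): Middle of the lifter's 220 mm length, 55 mm ahead (+x) of lifter_grip, 1.5 mm above the underside. Same axes.
- plate_c (a point): Centre (half-way up) of the loose printing plate: a flat aluminium plate with shallow grey relief areas on top, 130 mm (x) by 100 mm (y), 4 mm thick, 0.11 kg; z up.
- stand_top (a point): Wooden drying stand (fixed; position and yaw vary): midway between its two rails, level with their tops, which carry the plate. Rails run along y: 130 mm long, 10 wide, 24 high, 96 mm clear between them. So the space under the plate is 96 mm wide, 24 mm high, open at both ends; there is free room for the lifter at the -y end: enter towards +y.
- unit_bed (a point): Exposure unit (fixed; position and yaw vary): centre of the plate's place, midway between its two aluminium bed rails, level with their tops. Rails run along y: 130 mm long, 10 wide, 24 high on the case's top, 96 mm clear between them. The plate lies across them, its 130 mm side along x, within flat white corner marks. Bring the lifter in from the -y end, pointing to +y.
- bar_mid (a point): Middle of the top of the start bar: black, 210 mm long (y), 24 wide, 10 thick, parallel to the rails, 105 mm to +x of unit_bed and 5 mm higher, on two 45 mm arms hinged on its far (+x) side. Fully down is 8 mm and about 10 N; it springs up by itself. It also rocks: pressed off its middle one end lags (about 8 mm at 10 N, 60 mm off).
- bar_left (a point): Point on the top of the start bar 100 mm to +y of its middle.
- bar_right (a point): Point on the top of the start bar 100 mm to -y of its middle.
- startbar (a joint): Hinge angle of the start bar's arms: 0 up (rest), 0.18 rad fully down.
- unit: The exposure unit's low grey case, 30 mm high: origin on the table, 54 mm below unit_bed, same axes. From there the case reaches 90 mm to -x, 160 mm to +x, 85 mm to either side in y.
- stand: The drying stand: origin on the table, 30 mm below stand_top, same axes. Its base is 150 mm (x) by 140 mm (y), 6 mm thick.
- lifter: The lifter: origin on its underside at the blade's rear edge, 45 mm ahead of lifter_grip and 42 mm below it; same axes. Blade 120 mm long, 66 wide, 3 thick, level with the underside. A neck 30 mm wide, 10 mm thick, just behind the blade, and a foot 36 mm wide under the handle's rear end (90 to 98 mm behind the origin) reach down to the underside.
- plate: The printing plate: origin under its centre, same axes as plate_c.
- mat: Lifter's black rubber mat, fixed on the table (position and yaw vary), 300 mm (x) by 140 mm (y), 3 mm thick; origin under its centre, x lengthwise. The lifter lies on it at the start with the blade towards +x.
- tin_a: Bystander: squat ink tin, 80 mm across, 55 mm high.
- tin_b: Bystander: second ink tin of the same size.
- wash: Bystander: wash bottle, 60 mm across, 150 mm high.
- jar: Bystander: amber jar, 56 mm across, 60 mm high, between the robot and the drying stand.
- furniture: Bystander: dark wooden spacing block, 50 by 100 by 23 mm.
- brayer: Bystander: hand roller with a 100 mm black roll.
- gauge: Bystander: steel gauge bar, 30 by 180 by 6 mm, flat beyond the unit.
Not all that is in view belongs to the job. Of the things shaped like the plate, the aluminium one is meant.

How it is judged:
By the outcome, as a careful person would: the job done as asked, in the order asked, and still so for the second after the job is handed in, with the robot touching nothing.
It also fails if it takes over 69 s, if anything falls off the work surface, if the arm or the gripper's body presses on something with over 40 N, if the wrist force passes 120 N, or if a joint passes its speed limit or range.

## Working session

There is one attempt and no reset: what is moved stays moved. The work goes in short steps, Python scripts to look and compute and a tool call to move; the robot and the scene stay as the last step left them, time stands still between calls to the robot, and variables do not carry over. Pictures are saved under pics/ and viewed, and the job is handed in when it is done.

Besides the shell and the picture viewer there is one more tool, called as name(argument=value, ...) on one line, values as JSON. play_rows: Moves the arm, as the interface text tells. Its arguments: {"type":"object","properties":{"series":{"type":"array"}},"required":["series"]}

```bash
ls; mkdir -p pics; cat > h.py <<'E'
import numpy as np, cv2
from plant import get_obs, snapshot, close_job
from scipy.spatial.transform import Rotation as R
def cap(name,fn):
    o=get_obs(); s=snapshot(name); cv2.imwrite('pics/'+fn+'.png',s['frame'][:,:,::-1])
    if name=='wrist':
        T=np.eye(4);T[:3,:3]=R.from_euler('xyz',o['orientation'],degrees=True).as_matrix();T[:3,3]=o['tool_pos']
        W=T@s['tool_from_camera']
    else: W=np.linalg.inv(s['camera_from_world'])
    z=s['z_map'];m=s['mtx'];v,u=np.mgrid[0:400,0:640]
    X=(u-m[0,2])/m[0,0]*z;Y=(v-m[1,2])/m[1,1]*z
    P=np.stack([X,-Y,-z],-1)@W[:3,:3].T+W[:3,3]
    P[z==0]=np.nan
    np.savez('pics/'+fn+'.npz',P=P,f=s['frame'],W=W,m=m)
    return s,P
E
python3 - <<'E'
from h import *
o=get_obs();print(o)
for n in('side','top','wrist'):
    s,P=cap(n,n+'0');print(n,s['mtx'].tolist(),[k for k in s],np.isnan(P[...,0]).mean())
    print(s.get('tool_from_camera',s.get('camera_from_world')))
E
```

```text
pics
{'clock': 0.0, 'joint_pos': array([-5.90636007e+01,  2.05899920e+01,  6.32870510e-01, -1.98798541e-02,
       -7.01338068e+01, -1.65072488e+01]), 'qvel': array([ 0.0084529 , -0.00729538,  0.01668658, -0.1630658 ,  0.02108513,
        0.06022845]), 'tau': array([ 5.15685842e-04, -5.82707334e+01,  2.93053633e+01,  6.99657887e+00,
        6.85199499e-03, -1.77102997e-04]), 'tool_pos': array([ 0.1680899 , -0.65334406,  0.29123277]), 'orientation': array([ 1.79907509e+02, -7.92049847e-03, -1.65577614e+02]), 'force': array([-0.60989613,  0.11526807, -0.08709982]), 'moment': array([0.02047082, 0.02938161, 0.05823843]), 'opening': 0.08755540994518511}
side [[448.0111790369288, 0.0, 322.58851575582105], [0.0, 448.0111790369288, 195.09838852803549], [0.0, 0.0, 1.0]] ['frame', 'z_map', 'mtx', 'camera_from_world'] 0.00616015625
[[-0.98973999 -0.14247429 -0.01076206  0.54547469]
 [ 0.07213327 -0.56327089  0.82311767 -0.05815525]
 [-0.12333507  0.81389617  0.56776887 -1.49740862]
 [ 0.          0.          0.          1.        ]]
top [[409.31298368631195, 0.0, 319.5358656413753], [0.0, 409.31298368631195, 201.24811472182557], [0.0, 0.0, 1.0]] ['frame', 'z_map', 'mtx', 'camera_from_world'] 0.00416796875
[[-0.02709213 -0.99926039 -0.02728906  0.11194303]
 [ 0.98735618 -0.03101471  0.15545373 -0.56520834]
 [-0.15618512 -0.02273245  0.98746617 -1.1443774 ]
 [ 0.          0.          0.          1.        ]]
wrist [[314.08389218541333, 0.0, 320.7915346185721], [0.0, 314.08389218541333, 203.51053547116638], [0.0, 0.0, 1.0]] ['frame', 'z_map', 'mtx', 'tool_from_camera'] 0.0041484375
[[-1.87647034e-04  9.54567796e-01  2.97993771e-01  8.17652445e-02]
 [ 9.99998430e-01 -3.46009315e-04  1.73807690e-03 -1.08082073e-03]
 [ 1.76222085e-03  2.97993629e-01 -9.54566232e-01 -9.21210229e-02]
 [ 0.00000000e+00  0.00000000e+00  0.00000000e+00  1.00000000e+00]]
```

View pics/top0.png

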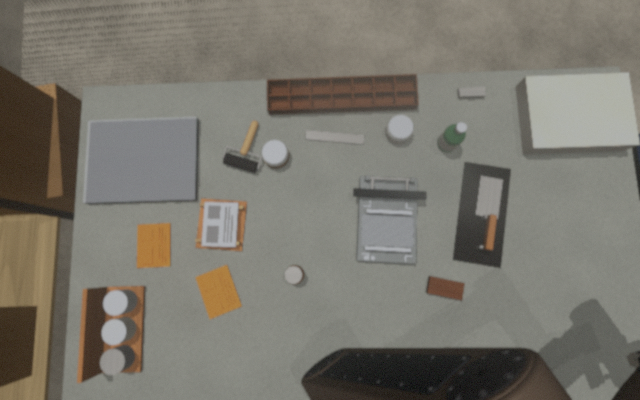

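View pics/side0.png

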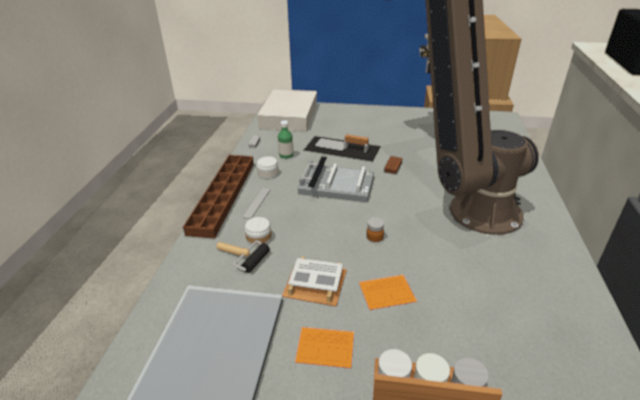

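View pics/wrist0.png

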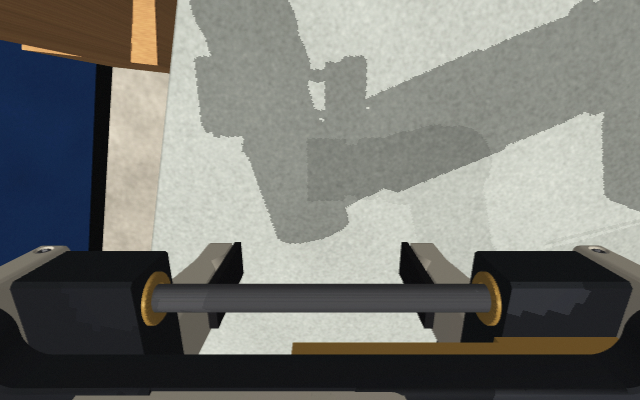

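```bash
python3 - <<'E'
from h import *
d=np.load('pics/top0.npz');P=d['P'];f=d['f']
for n,(u,v) in dict(table=(330,310),tab2=(200,330),mat=(470,240),matfar=(480,175),blade=(488,195),handle=(491,233),plate=(214,234),base=(242,210),unitbed=(388,230),railA=(388,212),railB=(388,249),bar=(390,195),jar=(293,275)).items():
    print(n,np.round(np.nanmedian(P[v-1:v+2,u-1:u+2].reshape(-1,3),0),4))
im=f[:,:,::-1]
a=cv2.resize(im[150:300,180:330],None,fx=4,fy=4,interpolation=cv2.INTER_CUBIC)
b=cv2.resize(im[150:300,340:530],None,fx=4,fy=4,interpolation=cv2.INTER_CUBIC)
cv2.imwrite('pics/ta.png',a);cv2.imwrite('pics/tb.png',b)
E
```

```text
table [0.2557 0.0747 0.0005]
tab2 [0.2087 0.4523 0.001 ]
mat [ 0.4458 -0.3424  0.0049]
matfar [ 0.64   -0.3876  0.005 ]
blade [ 0.5774 -0.4052  0.0065]
handle [ 0.4609 -0.3838  0.0586]
plate [0.4827 0.406  0.0356]
base [0.555  0.3295 0.0086]
unitbed [ 0.4798 -0.1003  0.0333]
railA [ 0.5297 -0.0996  0.0546]
railB [ 0.4244 -0.0942  0.0563]
bar [ 0.5777 -0.1074  0.0606]
jar [0.3595 0.1748 0.0619]
```

View pics/ta.png

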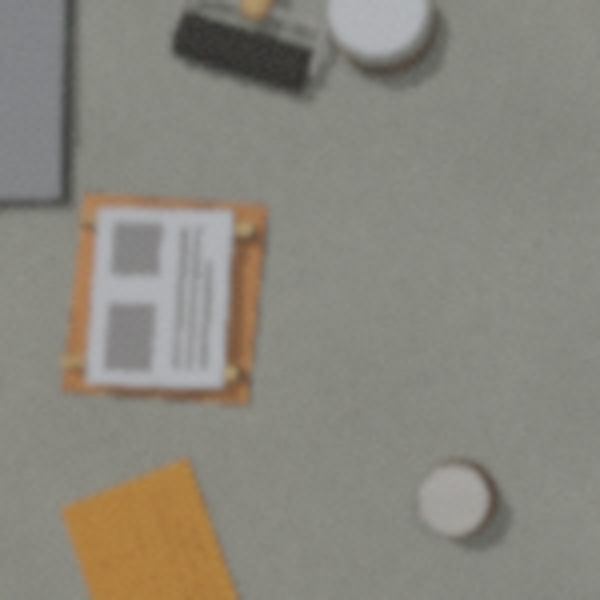

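View pics/tb.png

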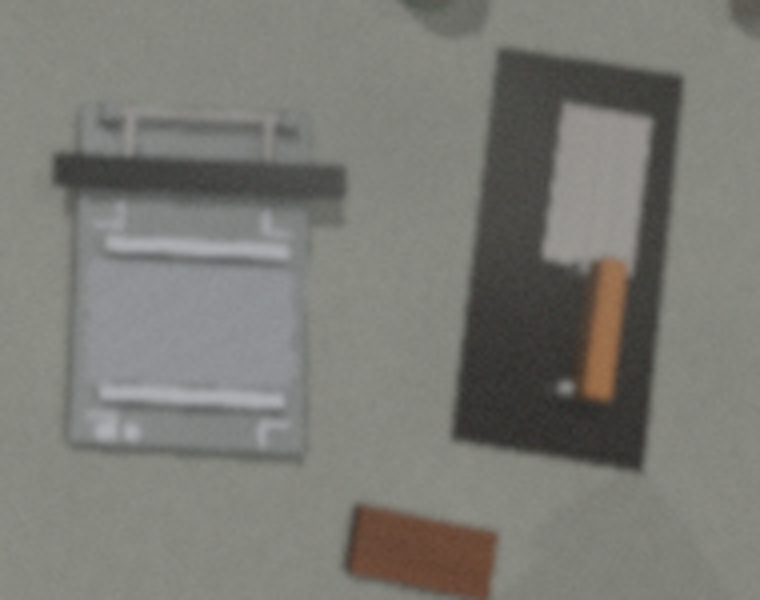

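```bash
cat >> h.py <<'E'
def rect(P,mask,name,zr=None):
    m=mask.copy()
    if zr: m&=(P[...,2]>zr[0])&(P[...,2]<zr[1])
    n,l,st,_=cv2.connectedComponentsWithStats(m.astype(np.uint8))
    if n<2: print(name,'none');return
    k=1+np.argmax(st[1:,4]);q=P[l==k];q=q[~np.isnan(q[:,0])]
    (c,s,a)=cv2.minAreaRect((q[:,:2]*1000).astype(np.float32))
    print(name,'n',len(q),'c',np.round(c,1),'size',np.round(s,1),'ang',round(a,2),'z',np.round(np.median(q[:,2])*1000,1),'mean',np.round(q.mean(0)*1000,1))
    return q
E
python3 - <<'E'
from h import *
d=np.load('pics/top0.npz');P=d['P'];f=d['f'].astype(int)
hsv=cv2.cvtColor(d['f'],cv2.COLOR_RGB2HSV)
def box(u0,u1,v0,v1):
    m=np.zeros((400,640),bool);m[v0:v1,u0:u1]=1;return m
rect(P,box(440,520,150,280)&(hsv[...,2]<90),'mat')
rect(P,box(480,500,205,255)&(hsv[...,1]>90),'handle')
rect(P,box(470,506,170,220)&(hsv[...,2]>110)&(hsv[...,1]<80),'blade')
rect(P,box(190,250,190,260),'plate',(.026,.05))
rect(P,box(190,250,190,260)&(hsv[...,1]>90),'standbase')
rect(P,box(350,430,203,218),'railA',(.045,.07))
rect(P,box(350,430,240,260),'railB',(.045,.07))
rect(P,box(345,430,180,203)&(hsv[...,2]<90),'bar',(.05,.07))
rect(P,box(345,430,160,280),'case',(.025,.045))
E
```

```text
mat n 3315 c [ 523.4 -384.5] size [139.6 297.7] ang 78.12 z 4.3 mean [ 509.  -373.7    5.2]
handle n 296 c [ 460.4 -394.4] size [43.6 97.3] ang 76.96 z 59.0 mean [ 460.5 -384.    54.9]
blade n 880 c [ 568.8 -407.5] size [ 67.5 130.8] ang 77.98 z 7.0 mean [ 573.5 -407.7    7.6]
plate n 1575 c [511.6 394.3] size [130.5 131.4] ang 84.73 z 35.4 mean [511.2 390.6  35.3]
standbase n 320 c [510.9 353.5] size [ 62.1 147.4] ang 81.5 z 7.7 mean [505.5 336.2   8.8]
railA n 176 c [ 530.4 -101.3] size [128.8  10.7] ang 85.63 z 54.7 mean [ 529.9 -101.8   54.6]
railB n 168 c [425.  -92.8] size [127.1  10.3] ang 85.38 z 54.6 mean [424.8 -92.6  54.7]
bar n 561 c [ 581.3 -105.8] size [203.6  23.7] ang 84.87 z 60.0 mean [ 581.1 -104.5   59.8]
case n 3413 c [481.6 -97.8] size [170.3 187.7] ang 85.43 z 31.7 mean [479.8 -97.   31.7]
```

```bash
cat >> h.py <<'E'
def go(x,y,z,yaw,pos=None,cyaw=None):
    o=get_obs(); p=np.array(o['tool_pos']) if pos is None else np.array(pos); r=o['orientation'] if cyaw is None else [180,0,cyaw]
    M=R.from_euler('xyz',[180,0,r[2]],degrees=True).as_matrix()
    d=M.T@(np.array([x,y,z])-p); s=-((yaw-r[2]+180)%360-180)
    print('t',round(o['clock'],2),'pos',np.round(o['tool_pos'],4),'rpy',np.round(o['orientation'],2),'F',np.round(o['force'],1),'op',round(o['opening'],4),'q',np.round(o['joint_pos'],1))
    print('shift',np.round(d,4),'spin',round(s,2),'n',max(np.linalg.norm(d)/.05,abs(s)/8.59))
E
python3 -c "
from h import *
go(.53,-.40,.30,168)"
```

```text
t 0.15 pos [ 0.1681 -0.6534  0.2914] rpy [ 1.7993e+02 -1.0000e-02 -1.6558e+02] F [-0.1 -0.7 -0.6] op 0.0874 q [-59.1  20.6   0.6  -0.  -70.1 -16.5]
shift [-0.4136  0.1553 -0.0086] spin 26.42 n 8.838224411504484
```

play_rows(series=[[100,-0.414,0.155,-0.008,26.4],[100,-0.414,0.155,-0.008,26.4],[100,-0.414,0.155,-0.008,26.4],[100,-0.414,0.155,-0.008,26.4],[100,-0.414,0.155,-0.008,26.4],[100,-0.414,0.155,-0.008,26.4],[100,-0.414,0.155,-0.008,26.4],[100,-0.414,0.155,-0.008,26.4],[100,-0.414,0.155,-0.008,26.4],[100,-0.414,0.155,-0.008,26.4]])

```text
clock: 1.15
tool_pos: [0.5346, -0.3971, 0.2993]
orientation: [180.0, -0.0, 168.3]
force: [-0.3, 0.4, 0.1]
opening: 0.0875
```

play_rows(series=[[100,0,0,0,0],[100,0,0,0,0],[100,0,0,0,0]])

```text
clock: 1.45
tool_pos: [0.5295, -0.4012, 0.3002]
orientation: [-180.0, -0.0, 168.0]
force: [0.6, 0.3, 0.3]
opening: 0.0876
```

```bash
python3 -c "
from h import *
cap('wrist','w1')
go(.53,-.40,.30,168)"
```

```text
t 1.5 pos [ 0.5295 -0.4013  0.3003] rpy [-180.      0.    167.94] F [-1.8  0.1 -0.6] op 0.0876 q [-20.4  19.3  -0.1   0.  -70.6 -81.7]
shift [-0.0002  0.0013  0.0003] spin -0.06 n 0.02750916738870459
```

View pics/w1.png

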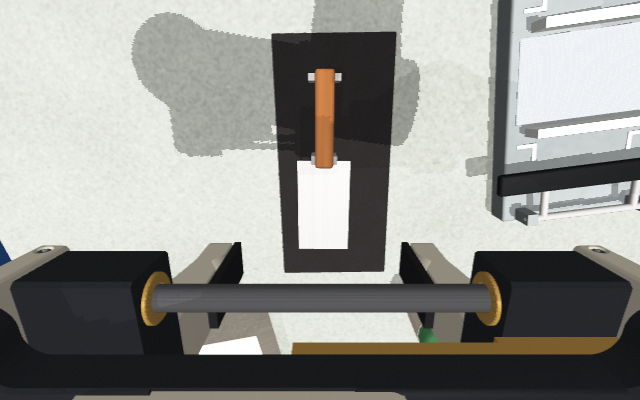

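```bash
python3 - <<'E'
from h import *
d=np.load('pics/w1.npz');P=d['P'];hsv=cv2.cvtColor(d['f'],cv2.COLOR_RGB2HSV)
def box(u0,u1,v0,v1):
    m=np.zeros((400,640),bool);m[v0:v1,u0:u1]=1;return m
q=rect(P,box(305,345,60,175)&(hsv[...,1]>80),'handle'); 
q=rect(P,box(305,345,60,175)&(hsv[...,1]>80),'handletop',(.052,.07)); 
q=rect(P,box(290,360,155,260)&(hsv[...,2]>150),'blade',(-.01,.02))
m=box(265,400,25,280)&(hsv[...,2]<85)
rect(P,cv2.morphologyEx(m.astype(np.uint8),cv2.MORPH_CLOSE,np.ones((61,61)))>0,'mat',(-.01,.012))
print(P[50,450],P[50,250],P[260,250])
E
```

```text
handle n 1953 c [ 461.7 -384.5] size [ 24.3 104.4] ang 77.78 z 58.4 mean [ 461.9 -385.    55.8]
handletop n 1861 c [ 464.8 -385.6] size [19.1 98. ] ang 77.63 z 58.4 mean [ 462.5 -385.4   58.3]
blade n 4351 c [ 572.9 -409.2] size [ 66.7 119.6] ang 77.6 z 5.7 mean [ 571.8 -409.1    5.6]
mat n 24721 c [ 524.7 -383.7] size [142.6 301. ] ang 78.86 z 2.8 mean [ 510.7 -381.5    3.1]
[ 0.42162707 -0.22897263 -0.00324537] [ 0.37465257 -0.45197653  0.00139899] [ 0.62904822 -0.52454971  0.00116017]
```

```bash
python3 -c "
from h import *
go(.482,-.3893,.092,167.6,[.53,-.4,.3],168)"
```

```text
t 1.5 pos [ 0.5295 -0.4013  0.3003] rpy [-180.      0.    167.94] F [-1.8  0.1 -0.6] op 0.0876 q [-20.4  19.3  -0.1   0.  -70.6 -81.7]
shift [0.0492 0.0005 0.208 ] spin 0.4 n 4.274692503560928
```

play_rows(series=[[100,0.049,0.001,0.1,0.4],[100,0.049,0.001,0.15,0.4],[100,0.049,0.001,0.18,0.4],[100,0.049,0.001,0.2,0.4],[100,0.049,0.001,0.208,0.4],[100,0.049,0.001,0.208,0.4],[100,0.049,0.001,0.208,0.4],[100,0.049,0.001,0.208,0.4]])

```text
clock: 2.3
tool_pos: [0.4837, -0.3902, 0.0941]
orientation: [-180.0, 0.2, 167.6]
force: [-0.3, 0.7, -0.4]
opening: 0.0872
```

```bash
python3 -c "
from h import *
cap('wrist','w2')
go(.482,-.3893,.092,167.6)"
```

```text
t 2.35 pos [ 0.4838 -0.39    0.0942] rpy [-179.96    0.2   167.62] F [-0.7 -0.  -0.5] op 0.0877 q [-20.9  26.3 -19.4   0.  -44.1 -81.5]
shift [0.0019 0.0003 0.0022] spin 0.02 n 0.05816680050503823
```

View pics/w2.png

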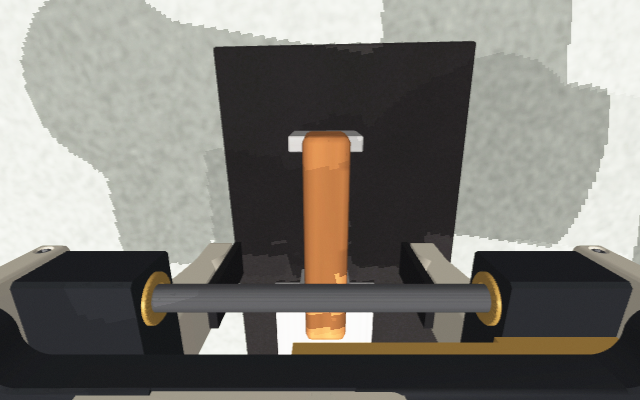

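play_rows(series=[[100,0.0,0,0.001,0],[0,0.0,0,0.001,0],[0,0,0,0.001,0],[0,0,0,0.001,0],[0,0,0,0.001,0],[0,0,0,0.001,0],[0,0,0,0.001,0],[0,0,0,0.001,0]])

```text
clock: 3.15
tool_pos: [0.4828, -0.3893, 0.0911]
orientation: [180.0, -0.0, 167.6]
force: [0.4, -0.3, 0.7]
opening: 0.0373
```

```bash
python3 -c "
from h import *
cap('wrist','w3')
go(.482,-.3893,.092,167.6)"
```

```text
t 3.2 pos [ 0.4828 -0.3893  0.0911] rpy [180.    -0.   167.63] F [-0.  -0.3  0.1] op 0.0336 q [-20.9  26.5 -19.6   0.  -43.9 -81.5]
shift [ 0.0007 -0.0002 -0.0009] spin 0.03 n 0.023095878226130594
```

View pics/w3.png

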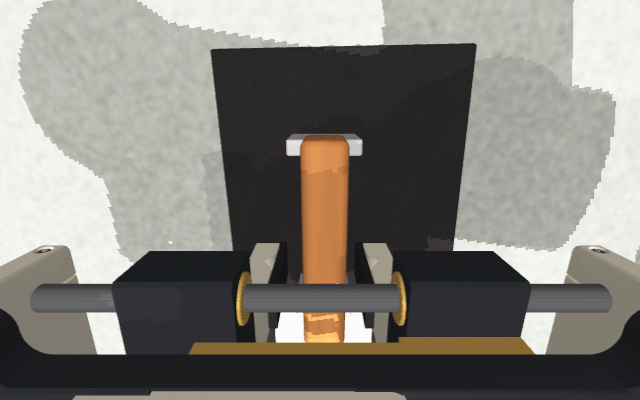

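Still closing (opening 34 mm); continue, then lift.

play_rows(series=[[0,0,0,0,0],[0,0,0,0,0],[0,0,0,0,0],[0,0,0,0,0],[0,0,0,0,0],[0,0,0,0,0]])

```text
clock: 3.8
tool_pos: [0.4827, -0.3892, 0.0911]
orientation: [180.0, -0.0, 167.6]
force: [-0.5, 1.7, -0.3]
opening: 0.0198
```

play_rows(series=[[0,0,0,-0.01,0],[0,0,0,-0.03,0],[0,0,0,-0.06,0],[0,0,0,-0.1,0],[0,0,0,-0.14,0],[0,0,0,-0.16,0],[0,0,0,-0.16,0],[0,0,0,-0.16,0]])

```text
clock: 4.6
tool_pos: [0.4824, -0.3891, 0.2514]
orientation: [180.0, 0.0, 167.6]
force: [-0.3, 1.5, -3.4]
opening: 0.0198
```

```bash
python3 -c "
from h import *
cap('wrist','w4')
go(.482,-.3893,.25,167.6)
s,P=cap('side','s4')"
```

```text
t 4.65 pos [ 0.4821 -0.3889  0.2503] rpy [ 1.7995e+02 -7.0000e-02  1.6760e+02] F [ 0.7 -0.2 -3.4] op 0.0196 q [-20.9  17.1 -10.   -0.  -63.  -81.5]
shift [-0.     -0.0004  0.0003] spin 0.0 n 0.010151143361747255
```

View pics/w4.png

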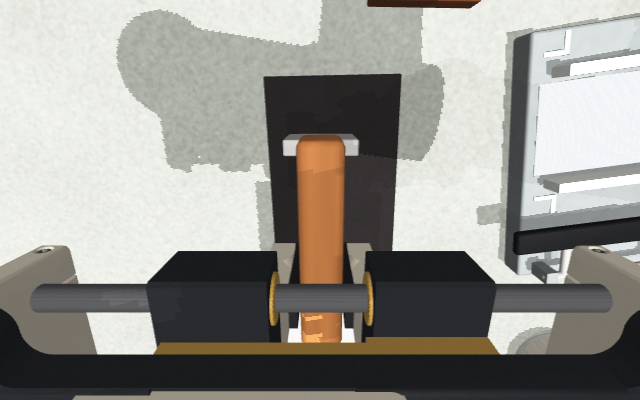

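View pics/s4.png

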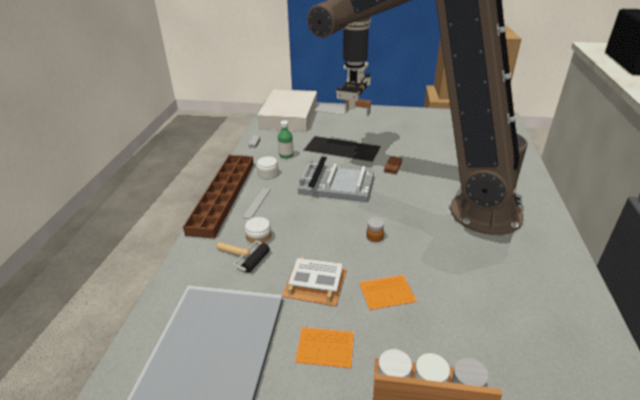

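```bash
python3 - <<'E'
from h import *
go(.50,.0,.33,-144)
d=np.load('pics/w4.npz');P=d['P'];hsv=cv2.cvtColor(d['f'],cv2.COLOR_RGB2HSV)
m=np.zeros((400,640),bool);m[125:280,290:350]=1
o=get_obs();T=R.from_euler('xyz',o['orientation'],degrees=True).as_matrix()
Q=(P-o['tool_pos'])@T
m&=(hsv[...,1]>80)&(Q[...,2]<.1)
q=Q[m];print(q.min(0),q.max(0))
t=q[q[:,2]<np.percentile(q[:,2],60)+.003]
for a in np.arange(.0,.08,.01):
    s=q[abs(q[:,0]-a)<.004]
    if len(s): print(round(a,2),len(s),np.round(np.median(s,0),4),np.round(s[:,1].min(),4),np.round(s[:,1].max(),4))
E
```

```text
t 4.7 pos [ 0.482  -0.3889  0.2498] rpy [ 1.7995e+02 -1.3000e-01  1.6761e+02] F [-0.6  0.2 -3.4] op 0.0199 q [-20.9  17.1 -10.   -0.  -63.  -81.5]
shift [ 0.0659  0.3837 -0.0802] spin -48.39 n 7.950039253643539
[ 0.00425882 -0.01350468  0.02826504] [0.06776971 0.01050395 0.06451741]
0.01 740 [ 0.0098 -0.0015  0.0311] -0.0135 0.0105
0.02 741 [ 0.0201 -0.002   0.0311] -0.0118 0.0079
0.03 790 [ 0.03   -0.0015  0.0312] -0.0116 0.0082
0.04 851 [ 0.0401 -0.0019  0.0312] -0.0119 0.0079
0.05 918 [ 0.0501 -0.0019  0.0312] -0.0119 0.0081
0.06 971 [ 0.0601 -0.0019  0.0313] -0.0118 0.0079
0.07 384 [ 0.0674 -0.0019  0.0344] -0.0108 0.0072
```

play_rows(series=[[0,0.01,0.03,-0.04,-4],[0,0.02,0.08,-0.08,-10],[0,0.04,0.2,-0.08,-26],[0,0.066,0.384,-0.08,-48],[0,0.066,0.384,-0.08,-48],[0,0.066,0.384,-0.08,-48],[0,0.066,0.384,-0.08,-48],[0,0.066,0.384,-0.08,-48],[0,0.066,0.384,-0.08,-48],[0,0.066,0.384,-0.08,-48]])

```text
clock: 5.7
tool_pos: [0.5004, 0.0025, 0.3299]
orientation: [179.9, -0.1, -144.2]
force: [-0.4, -0.3, -2.8]
opening: 0.0199
```

```bash
python3 -c "
from h import *
go(.52,.44,.33,-96)"
```

```text
t 5.7 pos [0.5004 0.0025 0.3299] rpy [ 1.7995e+02 -1.1000e-01 -1.4416e+02] F [-0.4 -0.3 -2.8] op 0.0199 q [ 22.8   2.6 -17.3  -0.  -70.3 -77. ]
shift [-2.720e-01  3.432e-01 -1.000e-04] spin -48.16 n 8.758376032660431
```

play_rows(series=[[0,-0.03,0.04,0,-6],[0,-0.272,0.343,0,-48],[0,-0.272,0.343,0,-48],[0,-0.272,0.343,0,-48],[0,-0.272,0.343,0,-48],[0,-0.272,0.343,0,-48],[0,-0.272,0.343,0,-48],[0,-0.272,0.343,0,-48],[0,-0.272,0.343,0,-48],[0,-0.272,0.343,0,-48]])

```text
clock: 6.7
tool_pos: [0.5217, 0.4407, 0.3274]
orientation: [179.9, -0.2, -96.2]
force: [0.5, -1.3, -3.3]
opening: 0.0197
```

play_rows(series=[[0,0,0,0,0],[0,0,0,0,0],[0,0,0,0,0]])

```text
clock: 7.0
tool_pos: [0.5222, 0.4358, 0.3312]
orientation: [180.0, -0.0, -96.4]
force: [-0.2, 0.3, -3.1]
opening: 0.0197
```

```bash
python3 -c "
from h import *
cap('wrist','w5')
go(.52,.44,.33,-96)"
```

```text
t 7.05 pos [0.5222 0.4359 0.3315] rpy [-1.7999e+02  1.0000e-02 -9.6440e+01] F [ 0.3  0.1 -1.6] op 0.0195 q [ 56.2  19.9   4.8   0.  -74.9 -62.7]
shift [-0.0038  0.0026  0.0015] spin -0.44 n 0.09746936674185464
```

View pics/w5.png

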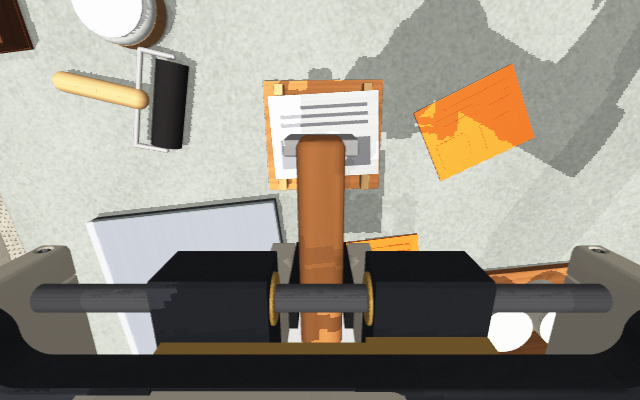

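```bash
cat > m.py <<'E'
from h import *
import sys
fn=sys.argv[1];d=np.load('pics/%s.npz'%fn);P=d['P'];hsv=cv2.cvtColor(d['f'],cv2.COLOR_RGB2HSV)
u0,u1,v0,v1=map(int,sys.argv[2:6]);B=np.zeros((400,640),bool);B[v0:v1,u0:u1]=1
pl=B&(hsv[...,1]<60)&(P[...,2]>.026)&(P[...,2]<.044)
pl=cv2.morphologyEx(pl.astype(np.uint8),cv2.MORPH_OPEN,np.ones((3,3)))>0
q=P[pl];c,s,a=cv2.minAreaRect((q[:,:2]*1000).astype(np.float32))
print('plate',np.round(c,1),np.round(s,1),round(a,2),'z',np.median(q[:,2]),len(q))
ra=B&(hsv[...,1]>60)&(P[...,2]>.022)&(P[...,2]<.04)
n,l,st,ce=cv2.connectedComponentsWithStats(ra.astype(np.uint8))
for k in range(1,n):
    if st[k,4]>8: q=P[l==k]; print('rail',np.round(ce[k]),st[k,4],np.round(q.mean(0)*1000,1),np.round(q[:,:2].min(0)*1000,1),np.round(q[:,:2].max(0)*1000,1))
ba=B&(hsv[...,1]>60)&(P[...,2]<.02)&(P[...,2]>.002)
q=P[ba];c,s,a=cv2.minAreaRect((q[:,:2]*1000).astype(np.float32));print('base',np.round(c,1),np.round(s,1),round(a,2),np.median(q[:,2]))
E
python3 m.py w5 255 390 75 195
python3 - <<'E'
from h import *
d=np.load('pics/w5.npz');cv2.imwrite('pics/w5z.png',cv2.resize(d['f'][70:200,250:400,::-1],None,fx=5,fy=4.5,interpolation=cv2.INTER_CUBIC))
E
```

```text
plate [512.8 389.5] [100.6 129.4] 86.57 z 0.03371357107894102 6179
rail [367.  86.] 68 [456.5 338.1  29.4] [451.2 333.8] [461.2 342.3]
rail [278.  90.] 105 [561.  329.8  29.4] [556.  323.2] [566.5 336.3]
rail [364. 182.] 127 [467.6 452.9  29.1] [462.4 442.7] [473.2 462.7]
rail [283. 184.] 93 [572.7 444.3  29.3] [567.1 436.8] [577.9 452.1]
base [514.5 392.7] [140. 150.] 84.21 0.0055068503786384615
```

View pics/w5z.png

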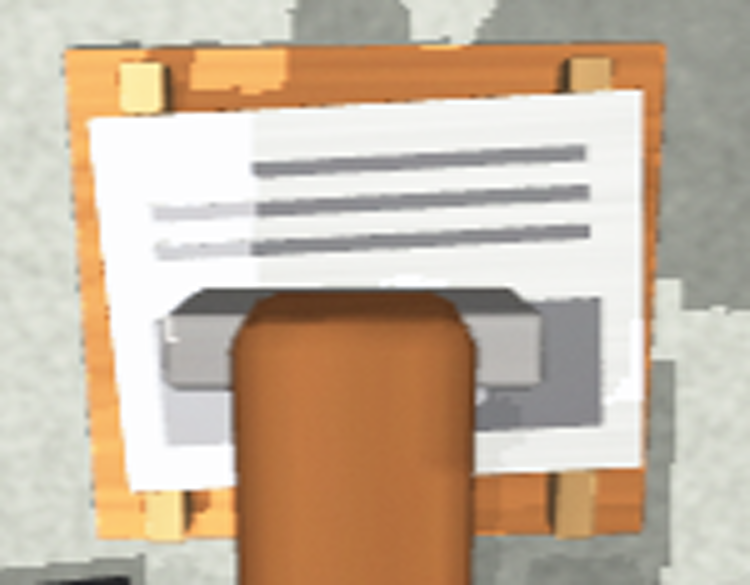

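```bash
python3 -c "
from h import *
go(.4965,.148,.20,-93.4)"
```

```text
t 7.05 pos [0.5222 0.4359 0.3315] rpy [-1.7999e+02  1.0000e-02 -9.6440e+01] F [ 0.3  0.1 -1.6] op 0.0195 q [ 56.2  19.9   4.8   0.  -74.9 -62.7]
shift [ 0.289  -0.0068  0.1315] spin -3.04 n 6.350908515271397
```

play_rows(series=[[0,0.03,0,0,-1],[0,0.1,-0.003,0,-3],[0,0.289,-0.007,0.12,-3],[0,0.289,-0.007,0.13,-3],[0,0.289,-0.007,0.13,-3],[0,0.289,-0.007,0.13,-3],[0,0.289,-0.007,0.13,-3],[0,0.289,-0.007,0.13,-3],[0,0.289,-0.007,0.13,-3],[0,0.289,-0.007,0.13,-3]])

```text
clock: 8.05
tool_pos: [0.4975, 0.1494, 0.2023]
orientation: [-179.9, 0.1, -93.4]
force: [0.1, -0.1, -3.0]
opening: 0.02
```

```bash
python3 -c "
from h import *
go(.4965,.148,.103,-93.4)"
```

```text
t 8.05 pos [0.4975 0.1494 0.2023] rpy [-1.7988e+02  8.0000e-02 -9.3390e+01] F [ 0.1 -0.1 -3. ] op 0.02 q [ 38.4  10.5 -26.    0.  -53.4 -41.8]
shift [0.0015 0.0009 0.0993] spin 0.01 n 1.9870067589511393
```

play_rows(series=[[0,0.001,0.001,0.03,0],[0,0.001,0.001,0.06,0],[0,0.001,0.001,0.085,0],[0,0.001,0.001,0.098,0],[0,0.001,0.001,0.098,0],[0,0.001,0.001,0.098,0],[0,0.001,0.001,0.098,0]])

```text
clock: 8.75
tool_pos: [0.4965, 0.1492, 0.1045]
orientation: [-179.9, 0.1, -93.3]
force: [-0.5, -0.1, -2.1]
opening: 0.0197
```

```bash
python3 -c "
from h import *
go(.5054,.2979,.103,-93.4)
cap('side','s6');cap('wrist','w6')
d=np.load('pics/s6.npz');cv2.imwrite('pics/s6z.png',cv2.resize(d['f'][160:320,240:440,::-1],None,fx=3.5,fy=3.5,interpolation=cv2.INTER_CUBIC))
"
```

```text
t 8.75 pos [0.4965 0.1492 0.1045] rpy [-1.7989e+02  8.0000e-02 -9.3330e+01] F [-0.5 -0.1 -2.1] op 0.0197 q [ 38.4  17.7 -32.3   0.  -39.9 -41.8]
shift [-0.149  -0.0002  0.0015] spin 0.07 n 2.9796833352798577
```

View pics/s6z.png

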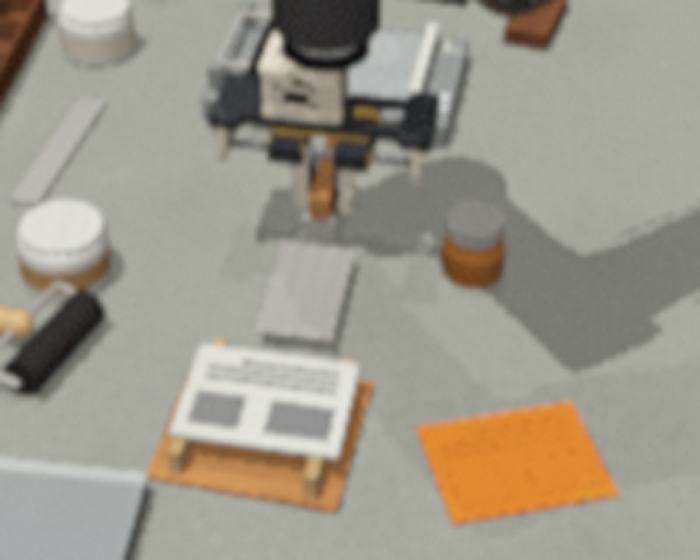

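```bash
python3 -c "
from h import *
d=np.load('pics/s6.npz');P=d['P']
for X,Y in((310,270),(300,320),(330,322),(275,375),(330,385),(200,490)):
    u=240+X/3.5;v=160+Y/3.5;u=int(u);v=int(v);print(np.round(np.nanmedian(P[v-1:v+2,u-1:u+2].reshape(-1,3),0)*1000,1))
"
```

```text
[502.6 219.5  21.3]
[503. 282.  20.]
[476.5 280.3  17.6]
[510.9 365.4  33.5]
[465.8 371.   32.8]
[553.1 463.1   0.7]
```

play_rows(series=[[0,-0.012,0,0.001,0],[0,-0.03,0,0.001,0],[0,-0.05,0,0.001,0],[0,-0.07,0,0.001,0],[0,-0.09,0,0.001,0],[0,-0.11,0,0.001,0],[0,-0.13,0,0.001,0],[0,-0.143,0,0.001,0],[0,-0.149,0,0.001,0],[0,-0.149,0,0.001,0]])

```text
clock: 9.85
tool_pos: [0.5044, 0.2976, 0.102]
orientation: [180.0, -0.0, -93.3]
force: [0.0, -0.2, -1.7]
opening: 0.0199
```

```bash
python3 -c "
from h import *
go(.5054,.2979,.103,-93.4)
cap('side','s7');cap('wrist','w7')
d=np.load('pics/s7.npz');cv2.imwrite('pics/s7z.png',cv2.resize(d['f'][160:320,240:440,::-1],None,fx=3.5,fy=3.5,interpolation=cv2.INTER_CUBIC))
"
```

```text
t 9.85 pos [0.5044 0.2976 0.102 ] rpy [ 1.7999e+02 -1.0000e-02 -9.3340e+01] F [ 0.  -0.2 -1.7] op 0.0199 q [ 49.7  23.1 -23.7  -0.  -43.2 -53. ]
shift [-0.0003 -0.001  -0.001 ] spin 0.06 n 0.029600287341382092
```

View pics/s7z.png

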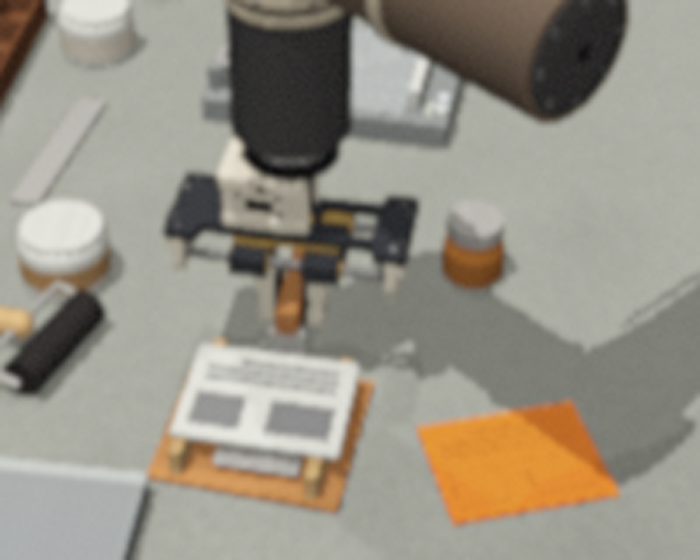

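View pics/w7.png

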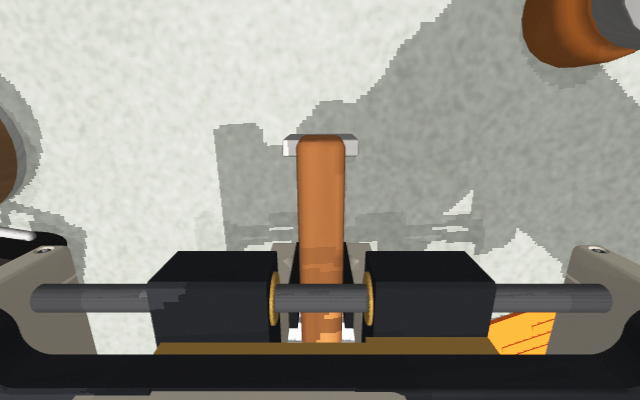

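play_rows(series=[[0,0,0,-0.005,0],[0,0,0,-0.009,0],[0,0,0,-0.0105,0],[0,0,0,-0.012,0],[0,0,0,-0.0135,0],[0,0,0,-0.015,0],[0,0,0,-0.0165,0],[0,0,0,-0.018,0],[0,0,0,-0.021,0],[0,0,0,-0.026,0]])

```text
clock: 10.95
tool_pos: [0.5043, 0.2968, 0.1281]
orientation: [180.0, -0.0, -93.4]
force: [-0.0, -0.2, -2.9]
opening: 0.0198
```

play_rows(series=[[0,0,0,-0.008,0],[0,0,0,-0.018,0],[0,0,0,-0.03,0],[0,0,0,-0.045,0],[0,0,0,-0.06,0],[0,0,0,-0.074,0],[0,0,0,-0.084,0],[0,0,0,-0.09,0],[0,0,0,-0.09,0],[0,0,0,-0.09,0]])

```text
clock: 11.95
tool_pos: [0.5042, 0.2968, 0.2178]
orientation: [180.0, -0.0, -93.4]
force: [-1.4, 0.1, -4.1]
opening: 0.02
```

```bash
python3 -c "
from h import *
go(.5054,.2979,.22,-93.4)
cap('side','s8');cap('top','t8')
d=np.load('pics/s8.npz');cv2.imwrite('pics/s8z.png',cv2.resize(d['f'][120:320,240:440,::-1],None,fx=3,fy=3,interpolation=cv2.INTER_CUBIC))
"
```

```text
t 11.95 pos [0.5042 0.2968 0.2178] rpy [ 1.7997e+02 -1.0000e-02 -9.3380e+01] F [-1.4  0.1 -4.1] op 0.02 q [ 49.6  15.6 -16.8  -0.  -57.7 -53. ]
shift [-0.0011 -0.0011 -0.0022] spin 0.02 n 0.05387819431467726
```

View pics/s8z.png

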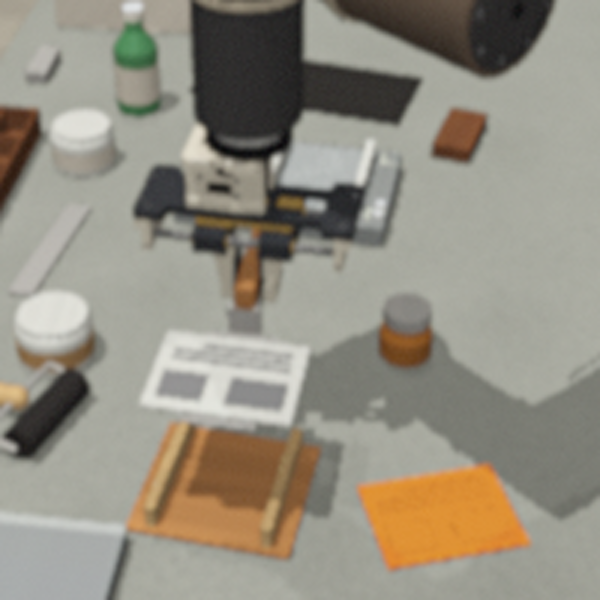

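View pics/t8.png

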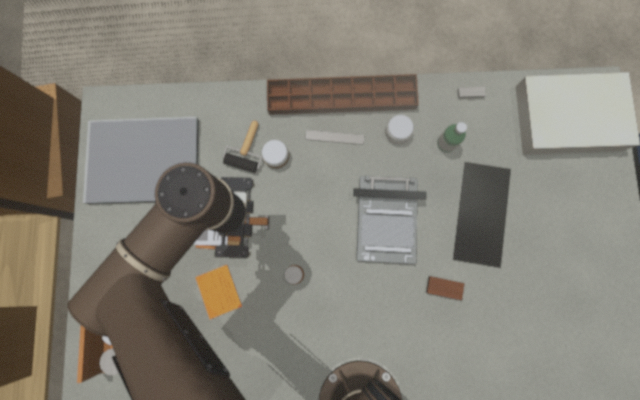

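```bash
cat > sp.py <<'E'
from h import *
import sys
fn=sys.argv[1];u0,u1,v0,v1=map(int,sys.argv[2:6]);z0,z1=map(float,sys.argv[6:8])
d=np.load('pics/%s.npz'%fn);P=d['P'];hsv=cv2.cvtColor(d['f'],cv2.COLOR_RGB2HSV)
m=np.zeros((400,640),bool);m[v0:v1,u0:u1]=1
m&=(P[...,2]>z0)&(P[...,2]<z1)&(hsv[...,1]<60)&(hsv[...,2]>90)
n,l,st,_=cv2.connectedComponentsWithStats(m.astype(np.uint8));k=1+np.argmax(st[1:,4]);q=P[l==k]
A=np.c_[q[:,:2]-q[:,:2].mean(0),np.ones(len(q))];s=np.linalg.lstsq(A,q[:,2],rcond=None)[0]
c,sz,a=cv2.minAreaRect((q[:,:2]*1000).astype(np.float32));print('plate',np.round(c,1),np.round(sz,1),round(a,2),'z',np.median(q[:,2]),'slope deg x,y',np.round(np.degrees(s[:2]),2),len(q), st[k])
E
python3 sp.py s8 280 350 225 270 .125 .17; python3 sp.py s7 270 370 250 310 .027 .045
```

```text
plate [513.2 387.1] [126.3 130.2] 86.81 z 0.13591690557277314 slope deg x,y [-0.03 -1.36] 1516 [ 286  225   57   39 1516]
plate [513.3 388. ] [113.7 130.9] 86.2 z 0.03341358531932126 slope deg x,y [0.02 0.15] 1299 [ 288  257   54   35 1299]
```

```bash
python3 -c "
from h import *
go(.484,-.05,.32,-94.6)"
```

```text
t 12.05 pos [0.5041 0.2967 0.2174] rpy [ 1.7994e+02 -6.0000e-02 -9.3380e+01] F [ 0.1  0.8 -2.1] op 0.02 q [ 49.6  15.6 -16.8  -0.  -57.7 -53. ]
shift [ 0.3473 -0.0004 -0.1026] spin 1.22 n 7.242747188474545
```

play_rows(series=[[0,0.004,0,-0.001,0],[0,0.012,0,-0.004,0],[0,0.024,0,-0.008,0],[0,0.04,0,-0.013,0],[0,0.058,0,-0.018,0],[0,0.078,0,-0.024,0],[0,0.1,0,-0.03,0],[0,0.124,0,-0.037,0],[0,0.148,0,-0.044,0],[0,0.173,0,-0.051,0]])

```text
clock: 13.05
tool_pos: [0.4938, 0.122, 0.27]
orientation: [-180.0, 0.0, -93.4]
force: [1.2, -0.7, -3.5]
opening: 0.0201
```

play_rows(series=[[0,0.025,0,-0.007,0.2],[0,0.049,0,-0.014,0.4],[0,0.073,0,-0.021,0.6],[0,0.095,0,-0.028,0.8],[0,0.115,0,-0.034,1],[0,0.133,0,-0.039,1.1],[0,0.149,0,-0.044,1.2],[0,0.161,0,-0.048,1.2],[0,0.169,0,-0.05,1.2],[0,0.173,0,-0.051,1.2]])

```text
clock: 14.05
tool_pos: [0.4838, -0.0494, 0.3205]
orientation: [-180.0, 0.0, -94.6]
force: [0.0, 0.7, -3.2]
opening: 0.0196
```

play_rows(series=[[0,0,0,0,0],[0,0,0,0,0],[0,0,0,0,0]])

```text
clock: 14.35
tool_pos: [0.4841, -0.048, 0.3199]
orientation: [180.0, -0.0, -94.5]
force: [-0.1, -0.3, -3.7]
opening: 0.0198
```

```bash
python3 -c "
from h import *
go(.484,-.05,.32,-94.6)
cap('wrist','w9');cap('side','s9')
go(.484,-.05,.32,-94.6)
d=np.load('pics/s9.npz');cv2.imwrite('pics/s9z.png',cv2.resize(d['f'][70:270,240:440,::-1],None,fx=3,fy=3,interpolation=cv2.INTER_CUBIC))
"
```

```text
t 14.35 pos [ 0.4841 -0.048   0.3199] rpy [179.97  -0.   -94.54] F [-0.1 -0.3 -3.7] op 0.0198 q [ 17.6   1.4 -19.8  -0.  -68.8 -22.1]
shift [ 0.002  -0.0001 -0.0001] spin 0.06 n 0.0404168280267385
t 14.45 pos [ 0.4841 -0.048   0.32  ] rpy [ 1.7998e+02 -1.0000e-02 -9.4530e+01] F [ 0.5  0.8 -3.1] op 0.0198 q [ 17.6   1.4 -19.8  -0.  -68.8 -22.1]
shift [ 0.002 -0.    -0.   ] spin 0.07 n 0.04005604796643282
```

View pics/s9z.png

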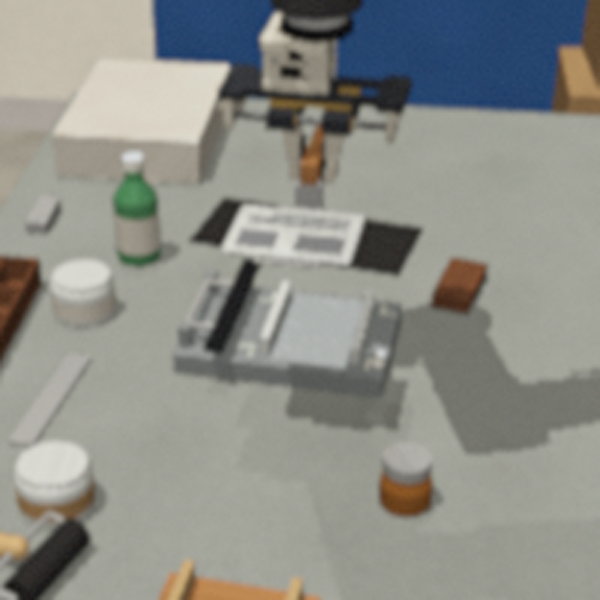

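View pics/w9.png

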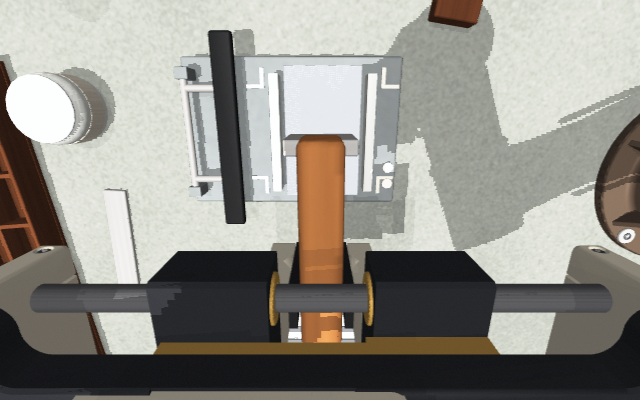

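```bash
python3 - <<'E'
from h import *
d=np.load('pics/w9.npz');P=d['P'];hsv=cv2.cvtColor(d['f'],cv2.COLOR_RGB2HSV)
def box(u0,u1,v0,v1):
    m=np.zeros((400,640),bool);m[v0:v1,u0:u1]=1;return m
rect(P,box(262,294,60,205),'railL(+x)',(.046,.062))
rect(P,box(355,385,60,205),'railR(-x)',(.046,.062))
rect(P,box(200,255,20,235)&(hsv[...,2]<70),'bar',(.045,.075))
rect(P,box(170,410,45,215),'case',(.02,.042))
w=box(240,405,60,200)&(hsv[...,2]>235)&(P[...,2]<.04)
n,l,st,ce=cv2.connectedComponentsWithStats(w.astype(np.uint8))
for k in range(1,n):
    if st[k,4]>15:print(np.round(ce[k]),st[k],np.round(P[l==k].mean(0)*1000,1),np.round(P[l==k].min(0)*1000,1),np.round(P[l==k].max(0)*1000,1))
cv2.imwrite('pics/w9z.png',cv2.resize(d['f'][40:220,170:420,::-1],None,fx=3,fy=3,interpolation=cv2.INTER_CUBIC))
E
python3 sp.py s9 305 370 135 162 .22 .26
```

```text
railL(+x) n 1140 c [ 531.2 -102.9] size [129.7  10.3] ang 85.35 z 53.4 mean [ 530.5 -106.5   53.2]
railR(-x) n 1149 c [425.7 -94.5] size [129.5  10.3] ang 85.41 z 53.3 mean [425.9 -98.3  53.1]
bar n 4181 c [ 582.2 -107.7] size [208.6  23.1] ang 85.36 z 58.5 mean [ 580.7 -116.5   58.2]
case n 16667 c [482.8 -99.9] size [168.5 189.1] ang 85.41 z 29.9 mean [ 483.2 -116.    30. ]
[322.  99.] [ 284   65   77   74 5071] [ 475.  -137.3   30.5] [ 429.8 -176.1   27.9] [521.  -90.3  33.7]
[258.  80.] [246  67  18  21 130] [ 546.1 -163.3   30.8] [ 539.4 -177.    28.9] [ 560.2 -155.9   33.2]
[387.  81.] [382  68  17  20 104] [ 400.8 -151.3   30.9] [ 387.8 -165.    28.8] [ 406.3 -143.7   32.5]
[291. 176.] [287 157  10  38 308] [520.  -50.8  30.3] [513.2 -74.3  28.2] [527.9 -26.8  32.5]
[351. 175.] [346 157  12  37 423] [446.2 -46.1  30.3] [438.  -68.5  28.1] [453.9 -22.1  32.3]
[388. 167.] [383 163  10  10  76] [401.4 -52.3  32.2] [395.3 -57.9  27.6] [407.2 -45.3  34.2]
[263. 182.] [252 176  17  18 106] [555.9 -46.2  30.4] [549.3 -54.3  28.4] [569.2 -30.7  32. ]
[384. 182.] [376 177  16  16 118] [406.6 -33.4  31.5] [396.9 -40.9  28.9] [416.3 -21.4  34. ]
plate [494.7  43.4] [133.2 130.3] 85.88 z 0.2382833296602178 slope deg x,y [-0.1  -1.32] 812 [314 135  47  25 812]
```

View pics/w9z.png

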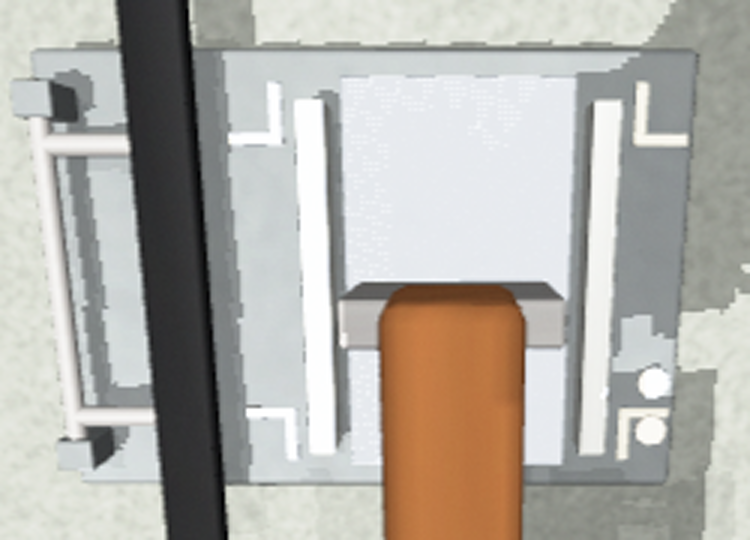

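```bash
python3 -c "
from h import *
go(.4685,-.1905,.19,-94.6)"
```

```text
t 14.45 pos [ 0.4841 -0.048   0.32  ] rpy [ 1.7998e+02 -1.0000e-02 -9.4530e+01] F [ 0.5  0.8 -3.1] op 0.0198 q [ 17.6   1.4 -19.8  -0.  -68.8 -22.1]
shift [0.1433 0.0043 0.13  ] spin 0.07 n 3.8697396463862344
```

play_rows(series=[[0,0.003,0,0.003,0],[0,0.01,0,0.009,0],[0,0.021,0.001,0.019,0],[0,0.036,0.001,0.032,0],[0,0.054,0.002,0.048,0],[0,0.072,0.002,0.064,0],[0,0.09,0.003,0.081,0],[0,0.108,0.003,0.097,0],[0,0.123,0.004,0.111,0],[0,0.134,0.004,0.121,0]])

```text
clock: 15.45
tool_pos: [0.4681, -0.1832, 0.1974]
orientation: [179.9, -0.0, -94.6]
force: [-0.0, -0.3, -2.9]
opening: 0.0197
```

play_rows(series=[[0,0.006,0,0.006,0],[0,0.009,0,0.009,0],[0,0.009,0,0.009,0],[0,0.009,0,0.009,0]])

```text
clock: 15.85
tool_pos: [0.4691, -0.1904, 0.1907]
orientation: [-179.9, -0.0, -94.6]
force: [0.4, -0.2, -3.3]
opening: 0.0198
```

```bash
python3 -c "
from h import *
go(.4685,-.1905,.19,-94.6)
cap('side','s10');cap('top','t10')
d=np.load('pics/s10.npz');cv2.imwrite('pics/s10z.png',cv2.resize(d['f'][90:240,270:420,::-1],None,fx=4,fy=4,interpolation=cv2.INTER_CUBIC))
"
```

```text
t 15.85 pos [ 0.4691 -0.1904  0.1907] rpy [-179.95   -0.    -94.55] F [ 0.4 -0.2 -3.3] op 0.0198 q [  0.2  10.1 -28.4   0.  -51.5  -4.7]
shift [0.0001 0.0006 0.0007] spin 0.05 n 0.01773744794652859
```

View pics/s10z.png

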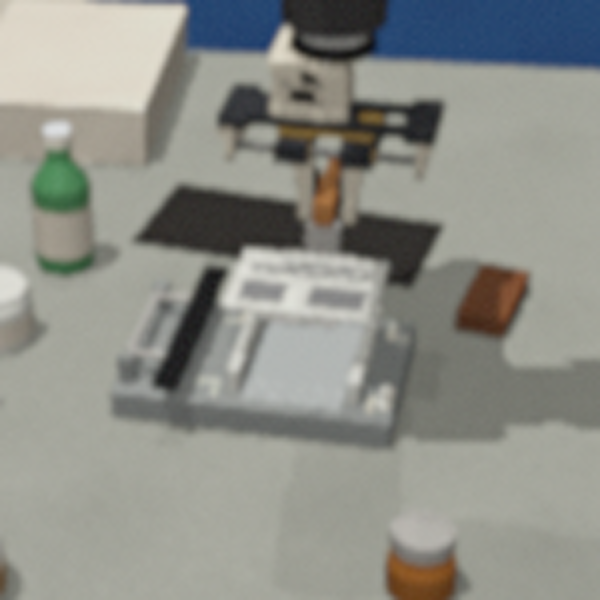

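View pics/t10.png

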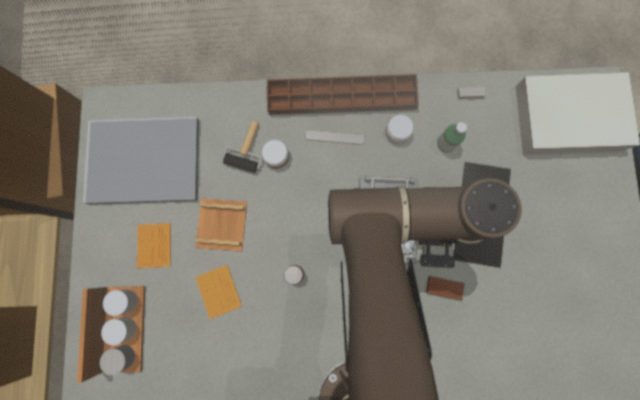

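```bash
python3 - <<'E'
from h import *
d=np.load('pics/side0.npz');P=d['P'];hsv=cv2.cvtColor(d['f'],cv2.COLOR_RGB2HSV)
m=np.zeros((400,640),bool);m[155:205,295:378]=1
m&=(P[...,2]>.046)&(P[...,2]<.062)&(hsv[...,2]>100)
n,l,st,ce=cv2.connectedComponentsWithStats(m.astype(np.uint8))
cs=[]
for k in range(1,n):
    if st[k,4]>60:
        q=P[l==k];c,s,a=cv2.minAreaRect((q[:,:2]*1000).astype(np.float32));print(np.round(ce[k]),st[k,4],np.round(c,1),np.round(s,1),round(a,2),np.median(q[:,2]))
d=np.load('pics/s10.npz');P=d['P'];hsv=cv2.cvtColor(d['f'],cv2.COLOR_RGB2HSV)
m=np.zeros((400,640),bool);m[150:171,322:370]=1
m&=(P[...,2]>.095)&(P[...,2]<.125)
q=P[m];print('plate all',len(q))
# plane, then use points within
A=np.c_[q[:,:2]-q[:,:2].mean(0),np.ones(len(q))]
s=np.linalg.lstsq(A,q[:,2],rcond=None)[0];print(np.degrees(s[:2]),np.median(q[:,2]))
for yy in range(-170,-30,10):
    t=q[abs(q[:,1]*1000-yy)<5]
    if len(t):print(yy,len(t),np.round(t[:,0].min()*1000,1),np.round(t[:,0].max()*1000,1),np.round(np.median(t[:,2])*1000,1))
print('ymax',q[:,1].max())
E
```

```text
[307. 171.] 94 [ 615.2 -107. ] [148.6  40.3] 85.03 0.05225684442920142
[331. 174.] 70 [532.7 -97.1] [134.5  11.5] 85.63 0.05277291891107205
[360. 177.] 67 [426.8 -92.4] [137.4   9.6] 85.53 0.0528586775543497
plate all 643
[-0.14928894 -0.6561434 ] 0.10887907253077533
-170 1 487.7 487.7 105.2
-160 35 458.0 504.8 110.2
-150 24 424.4 540.5 107.4
-140 43 413.0 539.2 108.7
-130 54 412.5 541.7 109.0
-120 50 415.6 543.6 109.0
-110 46 414.7 538.9 109.1
-100 53 414.8 541.8 108.9
-90 52 417.0 544.2 109.7
-80 55 416.4 545.9 109.5
-70 59 419.1 547.6 109.2
-60 56 418.4 543.3 108.9
-50 82 421.2 545.8 108.2
-40 33 420.5 527.1 106.0
ymax -0.036642662216590516
```

play_rows(series=[[0,-0.001,0,0.004,0],[0,-0.001,0,0.01,0],[0,-0.001,0,0.018,0],[0,-0.001,0,0.026,0],[0,-0.001,0,0.034,0],[0,-0.001,0,0.04,0],[0,-0.001,0,0.043,0],[0,-0.001,0,0.0445,0],[0,-0.001,0,0.0455,0],[0,-0.001,0,0.0465,0]])

```text
clock: 16.95
tool_pos: [0.469, -0.1897, 0.1439]
orientation: [-180.0, -0.0, -94.6]
force: [-0.8, 0.2, -2.6]
opening: 0.0196
```

play_rows(series=[[0,0,0,0.001,0],[0,0,0,0.002,0],[0,0,0,0.003,0],[0,0,0,0.004,0],[0,0,0,0.005,0],[0,0,0,0.006,0],[0,0,0,0.007,0],[0,0,0,0.009,0],[0,0,0,0.012,0],[0,0,0,0.014,0]])

```text
clock: 17.95
tool_pos: [0.4686, -0.1896, 0.1293]
orientation: [180.0, 0.0, -94.6]
force: [-0.2, 0.0, -2.0]
opening: 0.0199
```

```bash
python3 -c "
from h import *
go(.4685,-.1905,.13,-94.6)
cap('side','s11')
d=np.load('pics/s11.npz');cv2.imwrite('pics/s11z.png',cv2.resize(d['f'][110:230,280:410,::-1],None,fx=5,fy=5,interpolation=cv2.INTER_CUBIC))
"
```

```text
t 17.95 pos [ 0.4686 -0.1896  0.1293] rpy [179.98   0.   -94.58] F [-0.2  0.  -2. ] op 0.0199 q [  0.3  14.6 -32.4  -0.  -43.   -4.8]
shift [ 0.0009  0.0001 -0.0007] spin 0.02 n 0.022166231543410877
```

View pics/s11z.png

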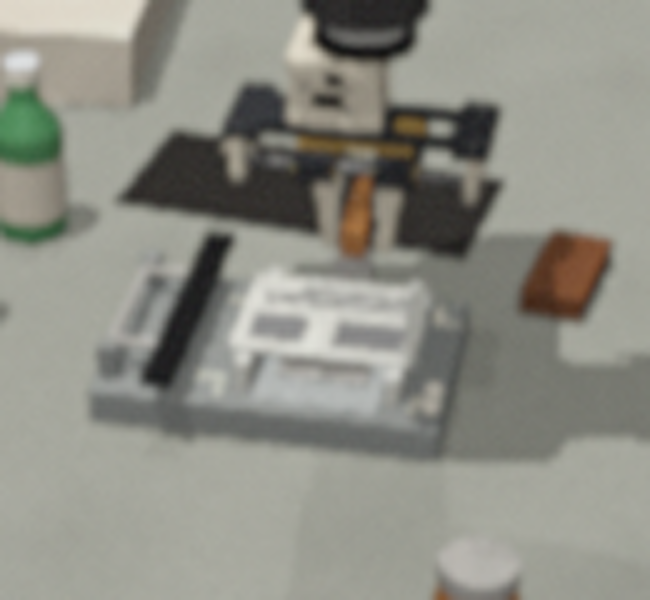

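```bash
python3 - <<'E'
from h import *
d=np.load('pics/s11.npz');P=d['P'];hsv=cv2.cvtColor(d['f'],cv2.COLOR_RGB2HSV)
m=np.zeros((400,640),bool);m[160:190,322:370]=1
m&=(P[...,2]>.054)&(P[...,2]<.063)
n,l,st,ce=cv2.connectedComponentsWithStats(m.astype(np.uint8));k=1+np.argmax(st[1:,4]);q=P[l==k]
c,s,a=cv2.minAreaRect((q[:,:2]*1000).astype(np.float32));print(np.round(c,1),np.round(s,1),round(a,2),np.median(q[:,2]),len(q),q[:,:2].mean(0))
for yy in range(-170,-30,10):
    t=q[abs(q[:,1]*1000-yy)<5]
    if len(t):print(yy,len(t),np.round(t[:,0].min()*1000,1),np.round(t[:,0].max()*1000,1),np.round(np.median(t[:,2])*1000,1))
E
```

```text
[ 480.5 -101.8] [131.  133.4] 89.04 0.057653215034704886 574 [ 0.47971002 -0.09278407]
-170 2 457.0 457.2 58.7
-160 12 460.1 527.0 58.2
-150 14 419.1 536.5 56.9
-140 36 414.5 539.9 56.9
-130 51 421.1 542.3 57.3
-120 49 413.5 537.2 57.4
-110 49 416.6 543.2 57.8
-100 57 415.7 544.9 58.2
-90 47 415.1 543.7 57.9
-80 55 417.8 542.7 57.8
-70 58 417.1 547.9 58.0
-60 54 419.8 543.1 58.1
-50 63 426.5 545.7 57.2
-40 27 418.7 537.5 57.2
```

play_rows(series=[[0,0.003,0,0,0],[0,0.01,0,0,0],[0,0.022,0,0,0],[0,0.04,0,0,0],[0,0.06,0,0,0],[0,0.08,0,0,0],[0,0.1,0,0,0],[0,0.12,0,0,0],[0,0.14,0,0,0],[0,0.15,0,0,0]])

```text
clock: 19.0
tool_pos: [0.4563, -0.3414, 0.1296]
orientation: [-180.0, -0.0, -94.7]
force: [-0.7, -0.8, -2.8]
opening: 0.02
```

```bash
python3 -c "
from h import *
go(.4685,-.1905,.13,-94.6)
cap('side','s12');cap('top','t12')
d=np.load('pics/s12.npz');cv2.imwrite('pics/s12z.png',cv2.resize(d['f'][90:230,280:420,::-1],None,fx=4,fy=4,interpolation=cv2.INTER_CUBIC))
d=np.load('pics/t12.npz');cv2.imwrite('pics/t12z.png',cv2.resize(d['f'][150:300,340:530,::-1],None,fx=4,fy=4,interpolation=cv2.INTER_CUBIC))
"
```

```text
t 19.0 pos [ 0.4563 -0.3414  0.1296] rpy [-1.800e+02 -1.000e-02 -9.466e+01] F [-0.7 -0.8 -2.8] op 0.02 q [-17.1  19.8 -24.3   0.  -45.9  12.5]
shift [-1.514e-01  1.000e-04 -4.000e-04] spin -0.06 n 3.027331497247495
```

View pics/s12z.png

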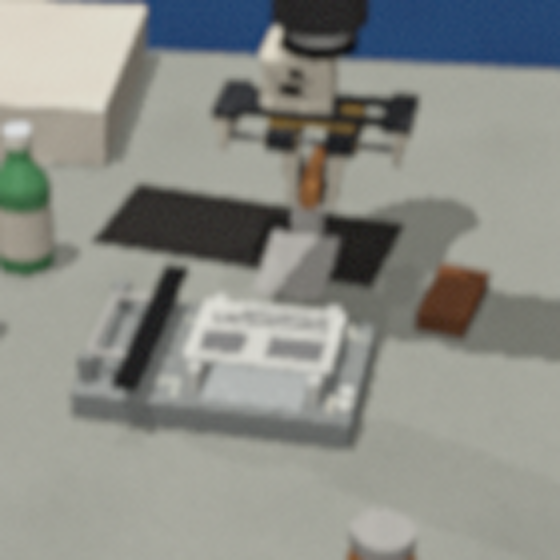

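View pics/t12z.png

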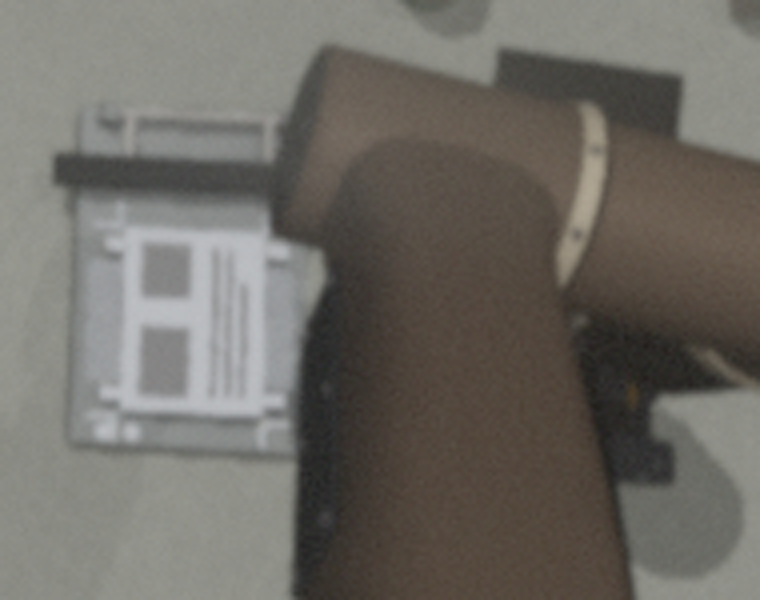

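```bash
python3 - <<'E'
from h import *
d=np.load('pics/t12.npz');P=d['P'];hsv=cv2.cvtColor(d['f'],cv2.COLOR_RGB2HSV)
g=cv2.resize(d['f'][195:265,355:420],None,fx=8,fy=8,interpolation=cv2.INTER_CUBIC)
cv2.imwrite('pics/t12zz.png',g[:,:,::-1])
m=np.zeros((400,640),bool);m[202:258,366:410]=1
m&=(P[...,2]>.0565)&(P[...,2]<.066)
m=cv2.morphologyEx(m.astype(np.uint8),cv2.MORPH_OPEN,np.ones((7,7)))>0
rect(P,m,'plate')
E
```

```text
plate n 207 c [512.2 -78.5] size [45.8 46.6] ang 86.6 z 60.1 mean [509.9 -77.1  60.3]
```

View pics/t12zz.png

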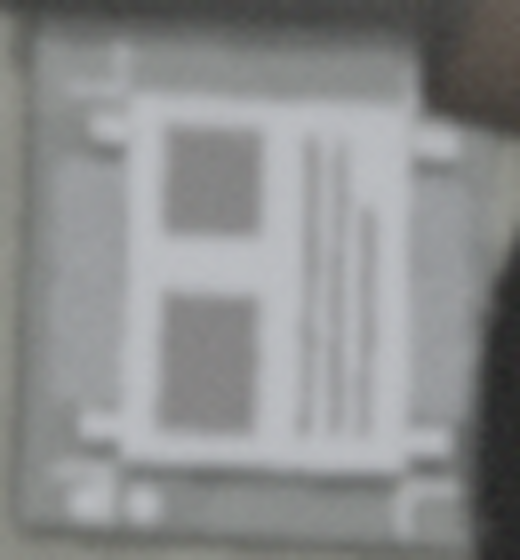

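```bash
python3 -c "
from h import *
go(.4877,-.3756,.22,168.5)"
```

```text
t 19.1 pos [ 0.4563 -0.3408  0.1294] rpy [179.99  -0.   -94.69] F [-0.4 -0.2 -2.7] op 0.0201 q [-17.1  19.8 -24.4   0.  -45.8  12.4]
shift [ 0.0321 -0.0341 -0.0906] spin 96.81 n 11.269574513663377
```

play_rows(series=[[0,0,0,-0.02,0],[0,0,0,-0.05,0],[0,0.01,-0.01,-0.08,6],[0,0.02,-0.02,-0.09,14],[0,0.032,-0.034,-0.09,22],[0,0.032,-0.034,-0.09,30],[0,0.032,-0.034,-0.09,38],[0,0.032,-0.034,-0.09,46],[0,0.032,-0.034,-0.09,54],[0,0.032,-0.034,-0.09,62]])

```text
clock: 20.1
tool_pos: [0.488, -0.3733, 0.2195]
orientation: [180.0, -0.0, -156.9]
force: [0.2, 0.3, -2.5]
opening: 0.02
```

play_rows(series=[[0,0,0,0,8],[0,0,0,0,16],[0,0,0,0,24],[0,0,0,0,30],[0,0,0,0,34],[0,0,0,0,34.8],[0,0,0,0,34.8],[0,0,0,0,34.8]])

```text
clock: 20.9
tool_pos: [0.4881, -0.3736, 0.2196]
orientation: [180.0, -0.0, 168.7]
force: [-0.6, -0.1, -1.8]
opening: 0.0195
```

```bash
python3 -c "
from h import *
cap('wrist','w13')
go(.4877,-.3756,.0925,168.5)
import subprocess
from h import *
d=np.load('pics/w13.npz');P=d['P'];hsv=cv2.cvtColor(d['f'],cv2.COLOR_RGB2HSV)
"
```

```text
t 20.95 pos [ 0.4881 -0.3736  0.2196] rpy [180.    -0.   168.71] F [ 0.2 -1.1 -2.3] op 0.0198 q [-19.3  18.1 -12.9  -0.  -59.  -82. ]
shift [ 0.     -0.002   0.1271] spin 0.21 n 2.5432010230239586
```

View pics/w13.png

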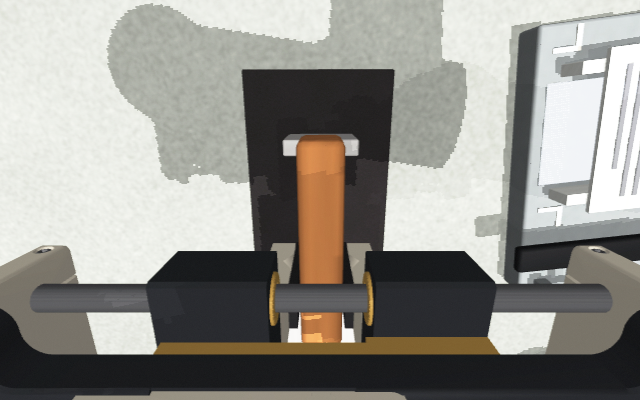

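```bash
python3 - <<'E'
from h import *
d=np.load('pics/w13.npz');P=d['P'];hsv=cv2.cvtColor(d['f'],cv2.COLOR_RGB2HSV)
o=get_obs();T=R.from_euler('xyz',o['orientation'],degrees=True).as_matrix();Q=(P-o['tool_pos'])@T
for v in (75,90,105,120):
    r=np.where(hsv[v,200:440,2]<60)[0]+200
    print(v,r.min(),r.max(),np.round(Q[v,r.min()+1]*1000,1),np.round(Q[v,r.max()-1]*1000,1))
r=np.where(hsv[40:130,280,2]<60)[0]+40;print(r.min(),Q[r.min()+1,280])
E
```

```text
75 243 393 [107.6 -72.1 217.2] [107.6  63.4 217.3]
90 244 392 [ 94.6 -71.8 216.1] [ 94.6  63.1 216.2]
105 245 391 [ 81.4 -72.  216.8] [ 81.4  62.9 215.6]
120 246 390 [ 67.8 -71.9 216.1] [ 67.8  63.1 216.7]
70 [ 0.11097479 -0.03895951  0.21699334]
```

play_rows(series=[[0,0,-0.0025,0.03,0],[0,0,-0.0025,0.07,0],[0,0,-0.0025,0.1,0],[0,0,-0.0025,0.115,0],[0,0,-0.0025,0.12,0],[0,0,-0.0025,0.123,0],[0,0,-0.0025,0.126,0],[0,0,-0.0025,0.1275,0],[0,0,-0.0025,0.1275,0],[0,0,-0.0025,0.1275,0]])

```text
clock: 21.95
tool_pos: [0.4879, -0.3763, 0.0928]
orientation: [-180.0, 0.1, 168.6]
force: [-0.3, -0.3, -3.1]
opening: 0.02
```

```bash
python3 -c "
from h import *
go(.4877,-.3756,.0915,168.7)"
```

```text
t 21.95 pos [ 0.4879 -0.3763  0.0928] rpy [-1.7999e+02  6.0000e-02  1.6863e+02] F [-0.3 -0.3 -3.1] op 0.02 q [-19.5  26.  -20.1   0.  -43.8 -81.9]
shift [0.0004 0.0007 0.0013] spin -0.07 n 0.03033360001868536
```

play_rows(series=[[0,0,0,0.001,0],[0,0,0,0.0015,0],[0,0,0,0.0015,0],[0,0,0,0.0015,0]])

```text
clock: 22.35
tool_pos: [0.4878, -0.3763, 0.0911]
orientation: [-180.0, 0.0, 168.6]
force: [-1.3, 1.7, 2.8]
opening: 0.0198
```

play_rows(series=[[60,0,0,0,0],[60,0,0,0,0],[60,0,0,0,0],[60,0,0,0,0],[60,0,0,0,0],[60,0,0,0,0],[60,0,0,0,0],[60,0,0,0,0]])

```text
clock: 23.15
tool_pos: [0.4877, -0.3762, 0.0907]
orientation: [-180.0, 0.0, 168.6]
force: [-0.0, -0.5, -0.1]
opening: 0.0527
```

play_rows(series=[[60,0,0,-0.01,0],[60,0,0,-0.04,0],[60,0,0,-0.09,0],[60,-0.02,0.02,-0.14,0],[0,-0.05,0.05,-0.2,0],[0,-0.05,0.08,-0.24,0],[0,-0.05,0.08,-0.25,0],[0,-0.05,0.08,-0.25,0],[0,-0.05,0.08,-0.25,0],[0,-0.05,0.08,-0.25,0]])

```text
clock: 24.15
tool_pos: [0.5518, -0.3076, 0.34]
orientation: [180.0, -0.1, 168.6]
force: [-0.1, 0.0, -1.6]
opening: 0.0099
```

```bash
python3 - <<'E'
from h import *
cap('wrist','w14');go(.56,-.1,.3,-94.6)
d=np.load('pics/w14.npz');P=d['P'];hsv=cv2.cvtColor(d['f'],cv2.COLOR_RGB2HSV)
E
```

```text
t 24.2 pos [ 0.5517 -0.3078  0.3396] rpy [ 1.7998e+02 -1.1000e-01  1.6859e+02] F [ 0.4  0.5 -0.3] op 0.0059 q [-11.5  15.1  -0.8  -0.  -74.2 -89.9]
shift [0.033  0.2053 0.0396] spin -96.81 n 11.269647683706495
```

View pics/w14.png

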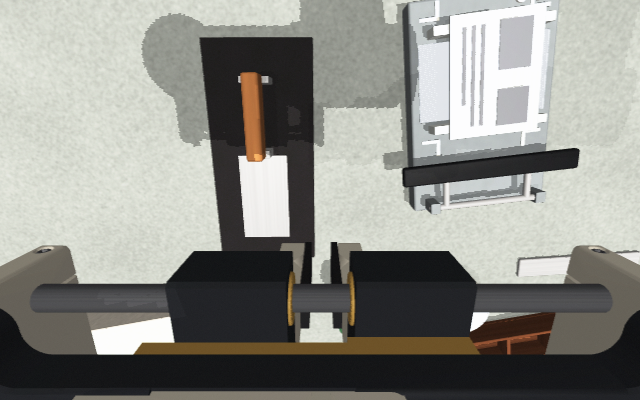

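```bash
python3 - <<'E'
from h import *
d=np.load('pics/w14.npz');P=d['P'];hsv=cv2.cvtColor(d['f'],cv2.COLOR_RGB2HSV)
def box(u0,u1,v0,v1):
    m=np.zeros((400,640),bool);m[v0:v1,u0:u1]=1;return m
rect(P,box(230,300,150,245)&(hsv[...,2]>150),'blade',(-.01,.02))
rect(P,box(230,280,65,165)&(hsv[...,1]>80),'handle',(.052,.07))
m=box(195,320,30,250)&(hsv[...,2]<85)
rect(P,cv2.morphologyEx(m.astype(np.uint8),cv2.MORPH_CLOSE,np.ones((75,75)))>0,'mat',(-.015,.015))
o=rect(P,box(440,555,0,150),'plate+',(.0550,.0645))
m=box(440,555,0,150)&(P[...,2]>.054)&(P[...,2]<.066)
mm=cv2.morphologyEx(m.astype(np.uint8),cv2.MORPH_OPEN,np.ones((21,21)))>0
rect(P,mm,'plate')
rect(P,box(400,585,140,195)&(hsv[...,2]<70),'bar',(.045,.075))
cv2.imwrite('pics/w14z.png',cv2.resize(d['f'][0:220,390:590,::-1],None,fx=3,fy=2.7,interpolation=cv2.INTER_CUBIC))
E
```

```text
blade n 3667 c [ 577.3 -395.9] size [ 66.2 120.5] ang 78.91 z 5.8 mean [ 577.5 -395.4    5.8]
handle n 1580 c [ 469.9 -374.8] size [20.5 99.6] ang 78.44 z 58.5 mean [ 467.8 -373.6   58.3]
mat n 23582 c [ 497.5 -380.1] size [139.8 327.6] ang 78.75 z 2.7 mean [ 479.9 -375.4    2.7]
plate+ n 11477 c [478.2 -97.8] size [101.4 130.2] ang 85.62 z 57.5 mean [474.7 -97.9  57.5]
plate n 5077 c [485.7 -98.8] size [ 97.6 118.3] ang 88.3 z 57.6 mean [ 492.8 -106.7   57.6]
bar n 3465 c [ 582.3 -108.2] size [208.7  24.1] ang 85.41 z 58.2 mean [ 581.5 -107.6   58. ]
```

View pics/w14z.png

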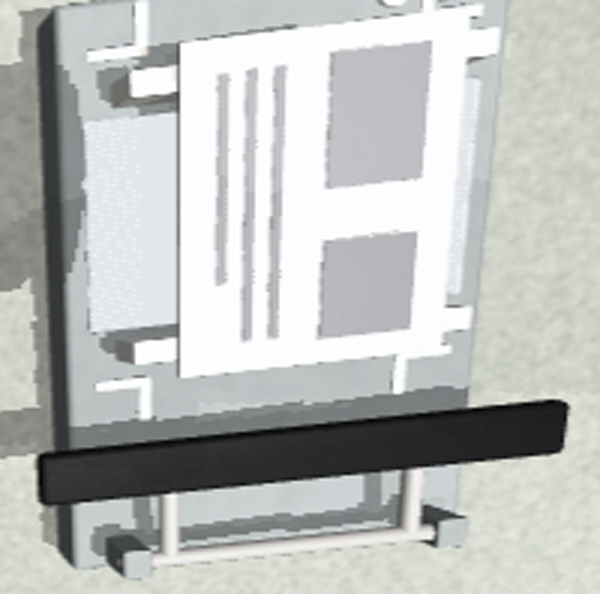

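```bash
python3 - <<'E'
from h import *
go(.5815,-.1065,.16,175.4)
E
```

```text
t 24.2 pos [ 0.5517 -0.3078  0.3396] rpy [ 1.7998e+02 -1.1000e-01  1.6859e+02] F [ 0.4  0.5 -0.3] op 0.0059 q [-11.5  15.1  -0.8  -0.  -74.2 -89.9]
shift [0.0106 0.2032 0.1796] spin -6.81 n 5.428952556393376
```

play_rows(series=[[0,0.002,0.04,0.02,-2],[0,0.005,0.08,0.05,-5],[0,0.008,0.13,0.09,-6.8],[0,0.0106,0.18,0.13,-6.8],[0,0.0106,0.203,0.165,-6.8],[0,0.0106,0.203,0.18,-6.8],[0,0.0106,0.203,0.18,-6.8],[0,0.0106,0.203,0.18,-6.8],[0,0.0106,0.203,0.18,-6.8]])

```text
clock: 25.1
tool_pos: [0.5826, -0.1075, 0.1617]
orientation: [-180.0, 0.1, 175.4]
force: [-1.0, 0.4, -0.7]
opening: 0.0003
```

```bash
python3 - <<'E'
from h import *
cap('wrist','w15')
go(.5815,-.1065,.13,175.4)
cap('side','s15')
d=np.load('pics/s15.npz');cv2.imwrite('pics/s15z.png',cv2.resize(d['f'][90:230,260:400,::-1],None,fx=4,fy=4,interpolation=cv2.INTER_CUBIC))
E
```

```text
t 25.15 pos [ 0.5827 -0.1075  0.162 ] rpy [1.8000e+02 1.1000e-01 1.7537e+02] F [-0.   0.   1.1] op 0.0005 q [   8.4   19.4  -19.6    0.   -50.9 -103.1]
shift [0.0013 0.0009 0.032 ] spin -0.03 n 0.6407007742598497
```

View pics/w15.png

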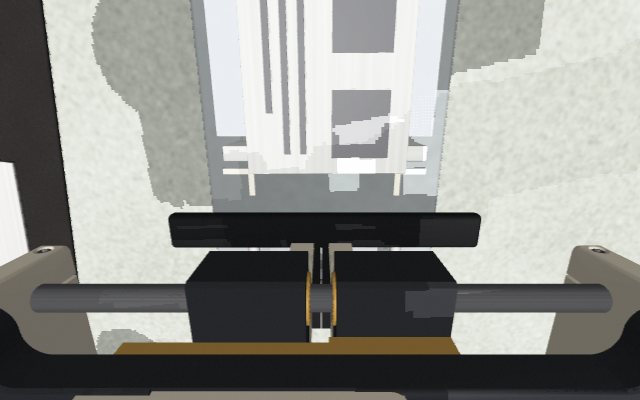

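View pics/s15z.png

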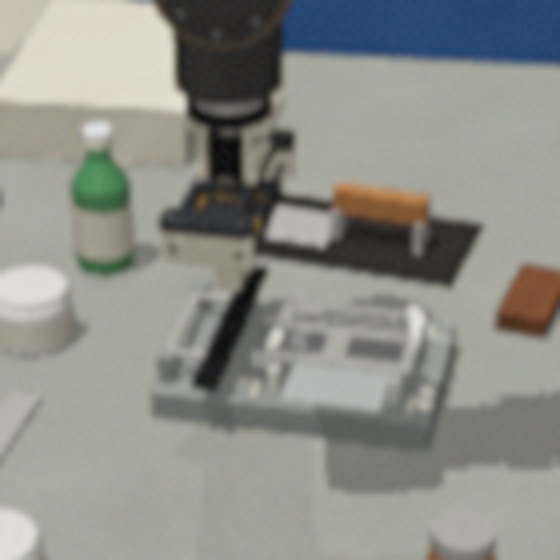

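play_rows(series=[[0,0.001,0.002,0.015,0],[0,0.001,0.002,0.028,0],[0,0.001,0.002,0.033,0],[0,0.001,0.002,0.033,0],[0,0.001,0.002,0.033,0]])

```text
clock: 25.7
tool_pos: [0.5815, -0.1047, 0.128]
orientation: [-180.0, 0.0, 175.4]
force: [0.2, -0.4, 0.1]
opening: 0.0004
```

```bash
python3 - <<'E'
from h import *
cap('wrist','w16')
go(.5815,-.1055,.117,175.4)
d=np.load('pics/w16.npz');P=d['P'];hsv=cv2.cvtColor(d['f'],cv2.COLOR_RGB2HSV)
m=np.zeros((400,640),bool);m[205:255,120:530]=1
m&=(hsv[...,2]<70)&(P[...,2]>.045)&(P[...,2]<.075)
rect(P,m,'bar')
E
```

```text
t 25.75 pos [ 0.5816 -0.1046  0.1281] rpy [-1.8000e+02  4.0000e-02  1.7543e+02] F [ 0.4 -0.1  0.5] op 0.0003 q [   8.7   21.6  -21.7    0.   -46.7 -103.3]
shift [ 0.     -0.0009  0.0111] spin 0.03 n 0.22361584330332482
bar n 6405 c [ 575.5 -105.9] size [208.   11.3] ang 85.49 z 58.2 mean [ 573.9 -106.    57.8]
```

View pics/w16.png

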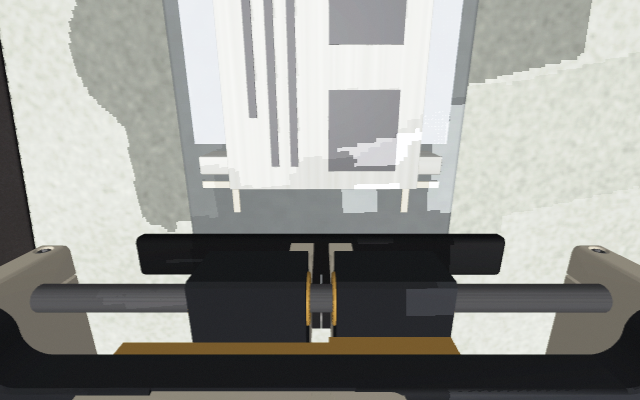

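play_rows(series=[[0,0,0,0.003,0],[0,0,0,0.005,0],[0,0,0,0.007,0],[0,0,0,0.0085,0],[0,0,0,0.0095,0]])

```text
clock: 26.25
tool_pos: [0.5812, -0.1045, 0.1188]
orientation: [-180.0, 0.0, 175.5]
force: [-4.1, 1.1, 10.1]
opening: 0.0007
```

play_rows(series=[[0,0,0,0.001,0],[0,0,0,0.002,0]])

```text
clock: 26.45
tool_pos: [0.5812, -0.1045, 0.1171]
orientation: [-180.0, 0.0, 175.5]
force: [-5.9, 2.0, 15.9]
opening: 0.0005
```

play_rows(series=[[0,0,0,0.001,0],[0,0,0,0.0015,0],[0,0,0,0.0015,0]])

```text
clock: 26.75
tool_pos: [0.5813, -0.1045, 0.1169]
orientation: [-180.0, 0.1, 175.5]
force: [-7.7, 3.1, 21.4]
opening: 0.0005
```

```bash
python3 - <<'E'
from h import *
cap('wrist','w17');cap('side','s17')
go(.5815,-.1055,.117,175.4)
d=np.load('pics/w17.npz');P=d['P'];hsv=cv2.cvtColor(d['f'],cv2.COLOR_RGB2HSV)
for n,f in(('pressed','w17'),('up','w16')):
    d=np.load('pics/%s.npz'%f);P=d['P']
    for u in (150,170,480,495):
        for v in (242,255,265): print(n,u,v,np.round(P[v,u]*1000,1))
E
```

```text
t 26.85 pos [ 0.5812 -0.1045  0.1169] rpy [-1.7998e+02  5.0000e-02  1.7548e+02] F [-8.7  2.8 21.6] op 0.0004 q [   8.8   22.3  -22.4    0.   -45.3 -103.3]
shift [-0.0004 -0.001  -0.0001] spin 0.08 n 0.020832800959494607
pressed 150 242 [ 565.  -200.2   48.7]
pressed 150 255 [ 572.5 -201.6   49.6]
pressed 150 265 [ 577.8 -201.9   51.4]
pressed 170 242 [ 566.  -189.2   48.6]
pressed 170 255 [ 572.8 -189.7   50.9]
pressed 170 265 [ 578.6 -190.7   51.5]
pressed 480 242 [579.2 -17.4  49. ]
pressed 480 255 [586.9 -17.1  49.6]
pressed 480 265 [592.4 -17.4  51. ]
pressed 495 242 [579.7  -9.3  49.4]
pressed 495 255 [586.9  -9.5  50.9]
pressed 495 265 [593.1  -9.   50.9]
up 150 242 [ 565.5 -201.    58.8]
up 150 255 [ 573.3 -202.7   59.1]
up 150 265 [ 579.3 -203.9   59.6]
up 170 242 [ 566.4 -189.8   58.8]
up 170 255 [ 574.8 -192.1   57.8]
up 170 265 [ 580.8 -193.3   58.3]
up 480 242 [580.7 -16.3  57.7]
up 480 255 [588.7 -15.9  57.9]
up 480 265 [594.7 -15.8  58.6]
up 495 242 [581.   -8.3  58.3]
up 495 255 [589.1  -7.7  58.4]
up 495 265 [595.6  -7.   58.2]
```

View pics/w17.png

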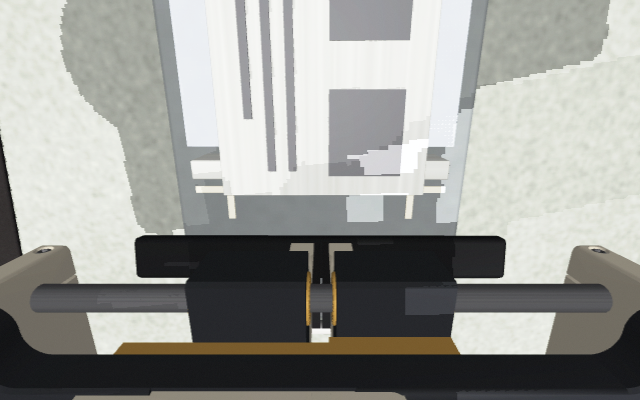

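play_rows(series=[[0,0,0,0,0],[0,0,0,-0.004,0],[0,0,0,-0.012,0],[0,0,0,-0.03,0],[0,0,0,-0.06,0],[0,0,0,-0.1,0],[0,-0.02,0,-0.15,0],[0,-0.04,0,-0.19,0],[0,-0.04,0,-0.2,0],[0,-0.04,0,-0.2,0]])

```text
clock: 27.85
tool_pos: [0.622, -0.1076, 0.3165]
orientation: [180.0, 0.2, 175.4]
force: [0.5, -0.1, -0.8]
opening: 0.0005
```

play_rows(series=[[0,0,0,0,0],[0,0,0,0,0],[0,0,0,0,0]])

```text
clock: 28.15
tool_pos: [0.6204, -0.1076, 0.3132]
orientation: [-180.0, -0.1, 175.4]
force: [-0.0, -1.1, -0.7]
opening: 0.0003
```

```bash
python3 - <<'E'
from h import *
cap('wrist','w18');cap('side','s18');cap('top','t18')
go(.5815,-.1055,.117,175.4)
d=np.load('pics/w18.npz');P=d['P'];hsv=cv2.cvtColor(d['f'],cv2.COLOR_RGB2HSV)
m=(P[...,2]>.045)&(P[...,2]<.075)&(hsv[...,2]<70)
m[250:]=0
rect(P,m,'bar')
m=(P[...,2]>.0535)&(P[...,2]<.066)&(hsv[...,2]>80);m[245:]=0
rect(P,m,'plate+rails')
E
```

```text
t 28.3 pos [ 0.6209 -0.1077  0.314 ] rpy [-1.7999e+02 -6.0000e-02  1.7543e+02] F [0.5 0.2 0.9] op 0.0004 q [   7.9   15.7   -3.4   -0.   -71.  -102.5]
shift [ 0.0394 -0.001   0.197 ] spin 0.03 n 4.017626330461705
bar n 4136 c [ 583.  -106.6] size [208.4  23.4] ang 85.39 z 58.5 mean [ 582.5 -107.    58.4]
plate+rails n 10953 c [ 491.7 -100.2] size [129.1 101.4] ang 85.42 z 57.8 mean [490.3 -98.7  57.8]
```

View pics/w18.png

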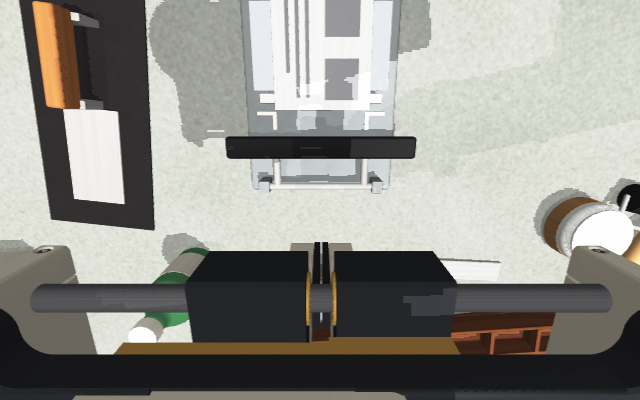

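View pics/s18.png

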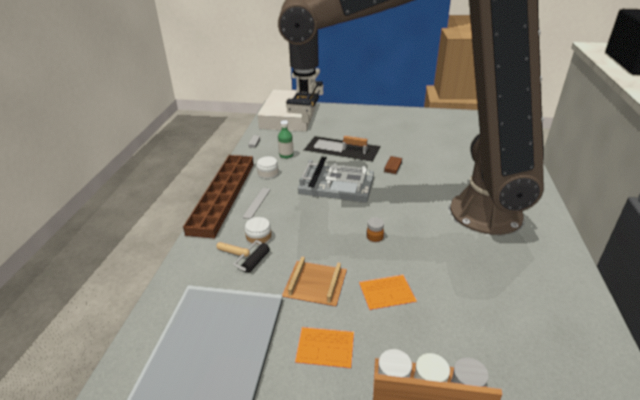

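View pics/t18.png

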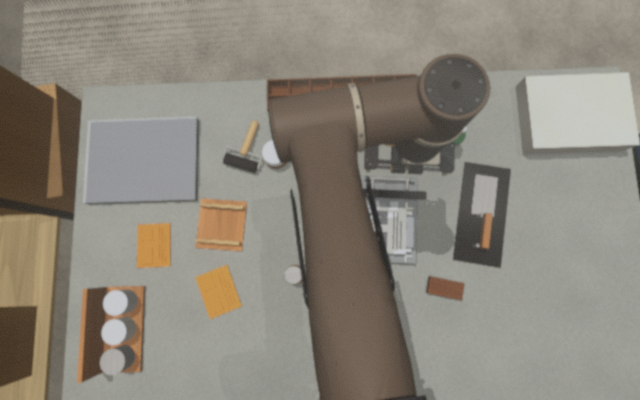

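```bash
python3 - <<'E'
from h import *
d=np.load('pics/t18.npz');P=d['P'];hsv=cv2.cvtColor(d['f'],cv2.COLOR_RGB2HSV)
def box(u0,u1,v0,v1):
    m=np.zeros((400,640),bool);m[v0:v1,u0:u1]=1;return m
rect(P,box(468,502,170,213)&(hsv[...,2]>105)&(hsv[...,1]<80),'blade')
d0=np.load('pics/top0.npz');h0=cv2.cvtColor(d0['f'],cv2.COLOR_RGB2HSV)
m=box(440,520,150,280)&(hsv[...,2]<90)
m=cv2.morphologyEx(m.astype(np.uint8),cv2.MORPH_CLOSE,np.ones((31,31)))>0
rect(P,m,'mat',(-.005,.012))
cv2.imwrite('pics/t18z.png',cv2.resize(d['f'][155:275,440:525,::-1],None,fx=5,fy=5,interpolation=cv2.INTER_CUBIC))
E
```

```text
blade n 912 c [ 581.1 -395.8] size [ 71.9 121.2] ang 78.38 z 7.0 mean [ 581.9 -394.7    6.9]
mat n 4249 c [ 526.1 -369.4] size [166.9 294.6] ang 78.97 z 4.5 mean [ 529.4 -380.2    4.6]
```

View pics/t18z.png

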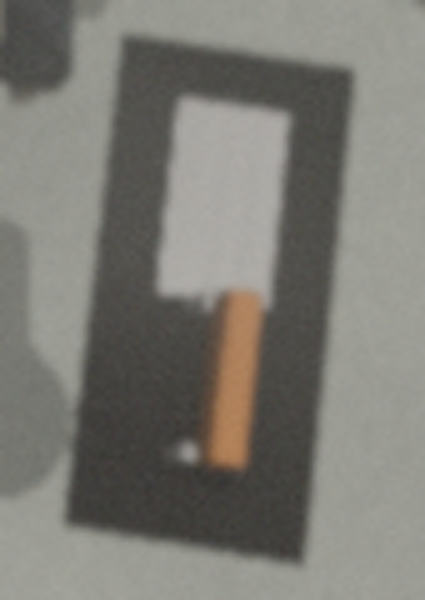

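```bash
python3 - <<'E'
from h import *
d=np.load('pics/w18.npz');P=d['P'];hsv=cv2.cvtColor(d['f'],cv2.COLOR_RGB2HSV)
# along line at mat lengthwise: pick column blade mid; find tip & mat edge
for u in (90,100,110):
    col=hsv[:,u,2]; 
    v=np.arange(110,245); c=col[110:245].astype(int)
    tip=[x for x in v if col[x]>150 and col[x+2]<90]; edge=[x for x in v if col[x]<90 and col[x+2]>140]
    print(u,tip,edge,np.round(P[tip[-1],u]*1000,1),np.round(P[edge[-1],u]*1000,1))
d=np.load('pics/w14.npz');P=d['P'];hsv=cv2.cvtColor(d['f'],cv2.COLOR_RGB2HSV)
u=226
for u in (230,225,290):
  r=[v for v in range(20,60) if hsv[v,u,2]<80];print('rear mat',u,r[0],np.round(P[r[0]+1,u]*1000,1))
for v in (77,78,80):
  print('foot',[ (u,np.round(P[v,u]*1000,1).tolist()) for u in (240,268)])
for u in(255,270): 
  r=[v for v in range(200,245) if hsv[v,u,2]>150];print('tip',u,r[-1],np.round(P[r[-1]-1,u]*1000,1))
E
```

```text
90 [np.int64(199), np.int64(200)] [np.int64(222)] [ 633.7 -418.5    6. ] [ 665.  -429.8    3.5]
100 [np.int64(200), np.int64(201)] [np.int64(223), np.int64(224)] [ 636.1 -405.5    6.1] [ 669.4 -418.     2.2]
110 [np.int64(201), np.int64(202)] [np.int64(110), np.int64(224), np.int64(225)] [ 638.2 -391.7    7.4] [ 671.4 -403.5    3.8]
rear mat 230 37 [ 371.8 -387.4    1.9]
rear mat 225 37 [ 371.  -393.     3.9]
rear mat 290 37 [ 386.5 -314.9    2.2]
foot [(240, [424.5, -375.3, 57.7]), (268, [427.8, -348.4, 32.2])]
foot [(240, [425.7, -375.2, 59.5]), (268, [428.8, -348.7, 31.5])]
foot [(240, [427.4, -376.3, 56.8]), (268, [431.1, -349.0, 33.2])]
tip 255 236 [ 630.8 -424.1    5.4]
tip 270 236 [ 635.1 -402.4    5.6]
```

```bash
python3 -c "
from plant import *
print(close_job())"
```

```text
the job is handed in; nothing more can be done
None
```

The plate is on the exposure unit's rails, the lifter is back on its mat, and the start bar has been pressed and has sprung up. I handed the job in at about 28 s of the 69 s allowed, with the arm clear of everything.

**Moves:** I gripped the lifter by its handle, slid the blade under the plate and carried it over. I lowered it slowly onto the rails, drew the blade out level and laid the lifter back. Then I pressed the bar at its middle, held it about half a second at roughly 21 N, and raised the arm.

**Last checks:**
- **Plate:** it lies flat, measured within about 1 mm of the bed centre and 0.2° of square. It overhangs both rails evenly.
- **Bar:** pressed, both ends went down 8–9 mm together, and the bar stopped moving while the force rose. Afterwards it was back at 58.5 mm, its resting height.
- **Lifter:** it lies flat and lengthwise, within about 2 mm of the mat's middle across its width.
- **Other things:** in the last pictures none of them had visibly moved. The raised arm hid part of the top view, so I did not see every one of them from above.

**Disagreement:** the cameras differ on where the lifter lies along the mat. Measured from the blade tip it is about 4–5 mm too far towards the blade end. Measured from the handle it is centred. I left it, because moving it after the press would have broken the order you asked for.

While carried, the plate tipped down about 1.3° at the front, but I saw no sign of it slipping on the blade.

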